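# Load the parts washer

## Robot

A 6-joint arm with a two-finger parallel gripper is mounted at the origin on a cart in front of the work surface, level with it; the furniture and walls round the work are solid. World frame = base frame: x ahead of the robot, y to its left, z up, the work surface at z = 0. Lengths are in m, angles in degrees, forces in N, time in s.
With the tool pointing down it reaches from about 0.275 to 0.875 m from the base axis. Payload 12.5 kg.
Tool frame: the origin (TCP) lies on the mounting face of the last link; the fingertips stand 173 mm ahead of it and the grasp point (between the pads) lies 155 mm ahead of it; z points along the fingers, y is the line along which they close (so a half turn about z gives the same grasp; the last joint's range is limited). The gripper opens to 85 mm and grips with 20 to 120 N. Pads are 22 mm wide; open, the fingers measure 114 mm over their backs; the gripper's body (76 mm by 85 mm) begins 54 mm behind the grasp point. The pads swing forward as they close: fully open they stand 13 mm farther back than shut.
Start: joints at [71.643, 20.094, 94.641, -0, 65.266, -4.847], TCP at [0.128, 0.535, 0.405] pointing down, gripper open.
Joint ranges: [-157.81, 157.81], [-45, 120.19], [0.68, 151.7], [-89.99, 269.99], [4.06, 180], [-164.3, 164.3]. Speed limits (degrees/s): [127.2, 127.2, 159.86, 180, 180, 180].

## Interface

Orientations are given as [roll, pitch, yaw] about the fixed x, y, z axes, in that order (R = Rz(yaw) Ry(pitch) Rx(roll)).
In Python, from rig import bot gives the robot as it stands. The module is installed in compiled form; this text tells all that it offers.
- The arm moves only by the tool arm_command, never from a script. Its arguments are lists of equal length, an entry for each row: "claw": the finger opening in m, from 0 to 0.0854; "dp": the shift along the tool's x, y, z in m, a list of three; "twist": the turn about the tool's z in degrees. A call has 1 to 5 rows; each row is the pose to reach, as a shift and turn from the pose commanded when the call began, along the tool's axes at that moment; what a row does not reach only later rows make up. A row lasts 1/10 s, in which the tool goes at most 50 mm and 8.59 degrees, less where a joint would pass 70% of its speed; a pose out of reach is approached as far as the arm can. A call with a gripper value outside its range is refused whole. The fingers move at their own pace and stop on an object; the grip force is fixed at half the most. Time passes only in rows, so rows that repeat a pose let the fingers close. It gives the time, the measured TCP pose, the force, the opening and the grip force at its end, in the units of the state.
- bot.read_state(): the state, without advancing time (a new reading comes with each control period).
- bot.capture(name): name is "side" or "top" or "wrist"; returns the picture (384x512x3 uint8, blue, green, red); there is no depth.
- bot.camera_info(name): a dict with "fx", "fy", "cx", "cy" (pixels), "k1" (the pictures are not rectified: a ray, as slopes to the right and down, at radius r is drawn at 1 + k1 r^2 times it, then the intrinsics apply), "extrinsics" (4x4, takes a point from camera to world coordinates). Camera axes: x right, y up, looking along -z (the intrinsics and any distortion apply to the point x, -y, -z); pixel columns grow to the right and rows downward; lengths in m; the calibration is good to about 2 mm. A picture is of the moment at which its call begins: read the wrist's pose just before it. camera_info takes no time and is no camera call; for the wrist camera it gives the pose at the moment of the call.
- bot.job_done(): hands the job in; it is judged then, once.
The state is a dict: "time": time; "joint_positions": joint angles; "qd": joint speeds; "tau": joint torques, N m; "eef_pos": TCP position; "orientation": TCP orientation; "wrist_force": force on the tool from outside, world axes, zero at the start; "ft_torque": the same for the moment, N m; "finger_gap": finger opening in m; "grasp_force": force on a finger pad.
Only numpy, scipy, OpenCV 4.12 (cv2) and the standard library are available. Lean on these libraries where they do the work, as an engineer would, in place of code of your own. Each camera call takes 0.05 s, during which the arm holds its last target. There are 200 camera calls.

## Task

Clean the used test probes lying on the bench: take the hook from its stand and use it in the tray's finger hole to pull the washer's tray right out, lay every probe on the tray floor, and push the tray fully home. Then, with the tray shut, press the steel dish of the dosing pump all the way down and let it spring back. Leave the hook hanging in its stand again, the probes in the shut tray, and the other things on the bench where they are.

Things in the scene. Friction and masses are not known exactly. Their poses are not given: they have to be found in the camera images.
- washer: White bench-top parts washer, fixed to the bench. Origin: on the bench, under the housing; x points from its front to its back, y to the side with the pump, z up. Housing x -60..+70 mm, y -100..+100 mm, 66 mm high, open in front where the tray slides in; beside it a 30 mm high white deck (x -43..+71, y 100..172 mm) carries the pump bottle. The tray slides out along the washer's -x.
- tray (a joint): How far the tray is out, m: 0 = fully home, 0.115 = right out (end stop). It runs level, stays where it is left, friction about 1.5 N plus 6 N per m/s.
- tray_floor (a point): Middle of the tray's steel floor, on its upper face, 16 mm above the bench; axes like the washer's. Inside, the tray is 100 mm (x) by 160 mm (y) with walls 14 mm above the floor; the blue front panel is 8 mm thick (its outer face at x -62 mm from here), 196 mm wide, its top 56 mm above the bench. When the tray is right out, the whole floor is clear of the housing.
- finger_hole (a point): Centre of the 19 mm round finger hole, on the upper face (33 mm above the bench) of the 5 mm thick level steel tab, 36 mm by 46 mm, that sticks out of the front panel; the hole goes through vertically, its centre is 18 mm in front of the panel's outer face and 18 mm from the tab's free edge. Axes like the washer's.
- dish_top (a point): Centre of the top of the pump's round steel dish (44 mm across) on the white square bottle fixed on the washer's deck, about 138 mm above the bench. Press it vertically down.
- pump_press_dish (a joint): How far the pump's dish is pressed down, m: 0 = up, 0.006 = all the way down; a spring brings it back. It takes about 1.5 N to start and 9.5 N to press all the way; when let go it may stay up to 1 mm down.
- hook_stand: Low dark stand, fixed to the bench: base 116 x 44 x 6 mm and two posts at x = -45 and +45 mm (8 mm thick) with 90-degree V notches, 16 mm deep, open upwards; post tops 84 mm high. x runs from post to post. Origin on the bench, mid base.
- stand_seat (a point): Where the middle of the hook's grip lies when the hook hangs in the stand: midway between the V notches, 75 mm above the bench. Axes like the stand's.
- pull_hook: Pull hook, 80 g: level steel rod 10 mm thick from x -63 to +80 mm, an orange grip in its middle (58 mm along x, 14 mm wide in y, 18 mm high), and at x = +75 mm a 6 mm steel pin that points straight down (-z). Origin: middle of the grip, on the rod's axis. It starts in the stand, the rod resting in both V notches, the grip free between the posts (82 mm apart), pin hanging down outside the post at the stand's +x end.
- hook_tip (a point): Lower end of the hook's pin, 75 mm along x and 58 mm below the hook's origin.
- probe_a: Red test probe without lead, lying on the bench, 20 g: 12 mm thick body (x -6..+6, y -8..+20 mm, z 0..12 mm) with a thin metal pin on to y = -20 mm. Origin on its underside; y along its length. May be absent.
- probe_b: Black test probe without lead, lying on the bench, 20 g: 12 mm thick body (x -6..+6, y -8..+20 mm, z 0..12 mm) with a thin metal pin on to y = -20 mm. Origin on its underside; y along its length. May be absent.
- probe_c: Red test probe without lead, lying on the bench, 20 g: 12 mm thick body (x -6..+6, y -8..+20 mm, z 0..12 mm) with a thin metal pin on to y = -20 mm. Origin on its underside; y along its length. May be absent.
- probe_d: Black test probe without lead, lying on the bench, 20 g: 12 mm thick body (x -6..+6, y -8..+20 mm, z 0..12 mm) with a thin metal pin on to y = -20 mm. Origin on its underside; y along its length. May be absent.
- probe_e: Red test probe without lead, lying on the bench, 20 g: 12 mm thick body (x -6..+6, y -8..+20 mm, z 0..12 mm) with a thin metal pin on to y = -20 mm. Origin on its underside; y along its length. May be absent.
- spool: Blue spool of braid, 42 mm across, 9 mm high, loose; not to be moved. Origin mid underside.
- paste_pot: Green-lidded pot, 42 mm across, 27 mm high, loose; not to be moved. Origin mid underside.
- black_box: Small black power box, 67 x 42 x 21 mm, loose; not to be moved. Origin mid underside.
- the_mouse: Black computer mouse, 108 x 60 x 37 mm, loose; not to be moved. Origin mid underside.

How it is judged:
By the outcome, as a careful person would: the job done as asked, in the order asked, and still so for the second after the job is handed in, with the robot touching nothing.
Of probe_a, probe_b, probe_c, probe_d, probe_e only 3 to 5 are there at a start; the rules pass over those that are not, and their reading is None.
At some moment in a run one of probe_a, probe_b, probe_c, probe_d, probe_e may be knocked a few centimetres aside while the robot is not near it.
It also fails if it takes over 210 s, if anything falls off the work surface, if the arm or the gripper's body presses on something with over 40 N, if the wrist force passes 120 N, or if a joint passes its speed limit or range.

## Working session

There is one attempt and no reset: what is moved stays moved. The work goes in short steps, Python scripts to look and compute and a tool call to move; the robot and the scene stay as the last step left them, time stands still between calls to the robot, and variables do not carry over. Pictures are saved under pics/ and viewed, at most 15 in all, crops included, and the job is handed in when it is done.

Besides the shell and the picture viewer there is one more tool, called after ">>>" as name(argument=value, ...) on one line, values as JSON. arm_command: Moves the arm, as the interface text tells. Its arguments: {"type":"object","properties":{"claw":{"type":"array"},"dp":{"type":"array"},"twist":{"type":"array"}},"required":["claw","dp","twist"]}

```bash
mkdir -p pics; cat > h.py <<'E'
import numpy as np, cv2
from rig import bot
def cam(n):
    c=bot.camera_info(n); return c
def ray(c,u,v):
    x=(u-c['cx'])/c['fx']; y=(v-c['cy'])/c['fy']; rd=np.hypot(x,y); r=rd
    for _ in range(20): r=rd/(1+c['k1']*r*r)
    s=r/rd if rd>0 else 1
    E=np.array(c['extrinsics']); return E[:3,3],E[:3,:3]@np.array([x*s,-y*s,-1.0])
def onz(c,u,v,z):
    o,d=ray(c,u,v); return o+d*(z-o[2])/d[2]
def proj(c,p):
    E=np.array(c['extrinsics']); q=E[:3,:3].T@(np.array(p)-E[:3,3]); x=q[0]/-q[2]; y=-q[1]/-q[2]
    f=1+c['k1']*(x*x+y*y); return c['cx']+c['fx']*x*f, c['cy']+c['fy']*y*f
E
python3 - <<'E'
from h import *
s=bot.read_state(); print(s)
for n in ['top','side','wrist']:
    c=cam(n); print(n,c)
    cv2.imwrite(f'pics/{n}0.png',bot.capture(n))
E
```

```text
{'time': 0.0, 'joint_positions': array([ 7.16438169e+01,  2.01246697e+01,  9.46783326e+01,  8.02929864e-04,
        6.52660805e+01, -4.84758695e+00]), 'qd': array([-0.00765683,  0.04249771, -0.02582384, -0.05130123, -0.11189814,
       -0.02321862]), 'tau': array([-1.51752229e-03, -5.06114137e+01, -2.91392899e+01, -2.15172540e-04,
        4.76038011e-03, -2.49738628e-05]), 'eef_pos': array([0.12840946, 0.53465968, 0.40414595]), 'orientation': array([-1.79931226e+02, -6.56413739e-03,  1.66491064e+02]), 'wrist_force': array([-0.24978557,  0.37866764,  0.13869884]), 'ft_torque': array([-0.03898039,  0.0111442 ,  0.01664255]), 'grasp_force': 0.0, 'finger_gap': 0.08555085520637662}
top {'fx': 363.571882464762, 'fy': 363.571882464762, 'cx': 255.07668582521165, 'cy': 195.7721273903086, 'k1': -0.028797849626172784, 'extrinsics': array([[-5.96521983e-04,  9.97424321e-01, -7.17242434e-02,
         4.39666294e-01],
       [-9.99972370e-01, -6.35146975e-05,  7.43339172e-03,
         9.91978796e-02],
       [ 7.40969014e-03,  7.17266958e-02,  9.97396800e-01,
         1.34703746e+00],
       [ 0.0
[... 266 characters left out ...]
41933,  0.10124351],
       [-0.39089423, -0.47329635,  0.78942528,  1.18413366],
       [ 0.01395908,  0.85451789,  0.51923435,  0.84406806],
       [ 0.        ,  0.        ,  0.        ,  1.        ]])}
wrist {'fx': 288.02123089281326, 'fy': 288.02123089281326, 'cx': 256.85401737932494, 'cy': 190.89986952231112, 'k1': -0.06598397584071038, 'extrinsics': array([[ 2.34586181e-01, -9.30386972e-01, -2.81690265e-01,
         5.59969042e-02],
       [ 9.72095148e-01,  2.24696805e-01,  6.73971041e-02,
         5.52495791e-01],
       [ 5.89514945e-04, -2.89640169e-01,  9.57135427e-01,
         3.71737926e-01],
       [ 0.00000000e+00,  0.00000000e+00,  0.00000000e+00,
         1.00000000e+00]])}
```

View pics/top0.png

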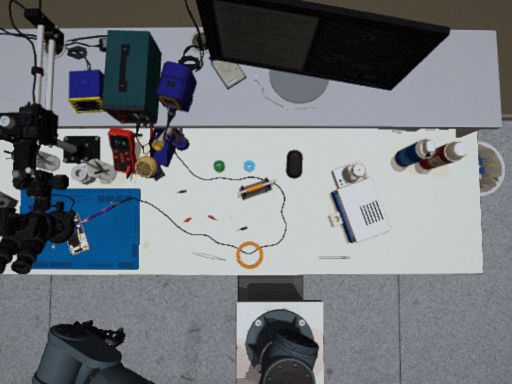

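View pics/side0.png

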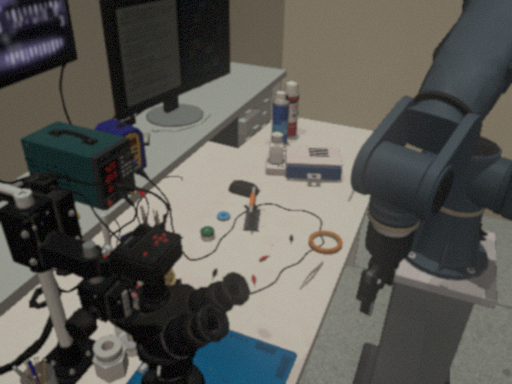

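The top picture shows the washer at about (360,210) with its front (tab at (336,219)) to the left, the pump at (352,173), the hook in its stand at (257,188), and probes at (181,191), (187,220), (211,218) and (243,228). The side picture agrees. Next I enlarge the top view.

```bash
python3 - <<'E'
from h import *
a=cv2.imread('pics/top0.png')
cv2.imwrite('pics/top0z.png',cv2.resize(a[145:265,160:300],None,fx=5.7,fy=5,interpolation=cv2.INTER_CUBIC)[:600,:800])
cv2.imwrite('pics/top0w.png',cv2.resize(a[150:250,315:400],None,fx=6,fy=6,interpolation=cv2.INTER_CUBIC))
c=cam('top')
for n,u,v,z in [('blk',181,191,.006),('red',187,220,.006),('red',211,218,.006),('blk',243,228,.006),('pot',219,166,.027),('spool',249,166,.009),('hook',257,188,.075),('mouse',294,163,.03),('washer',360,210,.066),('pump',352,173,.138),('tab',336,219,.033)]:
    print(n,onz(c,u,v,z).round(3))
E
```

```text
blk [0.554 0.363 0.006]
red [0.447 0.34  0.006]
red [0.454 0.251 0.006]
blk [0.417 0.134 0.006]
pot [0.644 0.221 0.027]
spool [0.647 0.112 0.009]
hook [0.559 0.083 0.075]
mouse [ 0.655 -0.053  0.03 ]
washer [ 0.481 -0.282  0.066]
pump [ 0.603 -0.236  0.138]
tab [ 0.45  -0.203  0.033]
```

View pics/top0z.png

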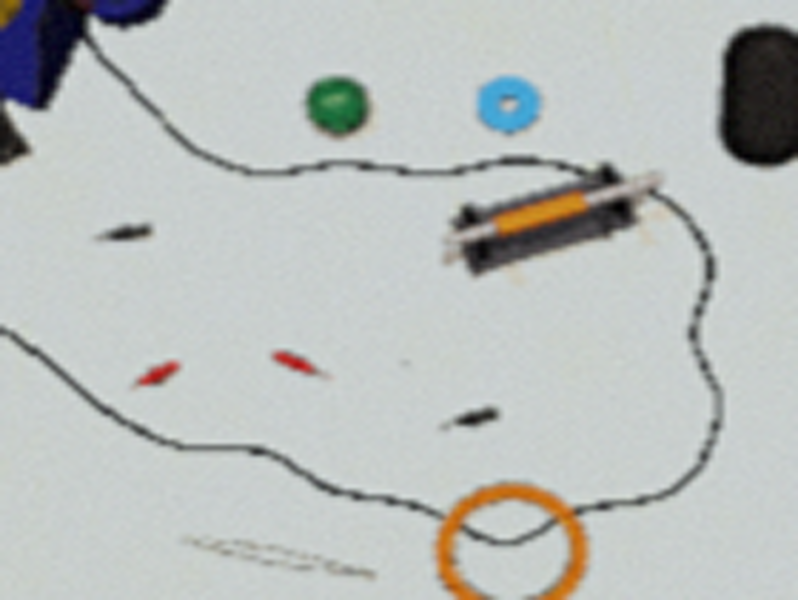

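View pics/top0w.png

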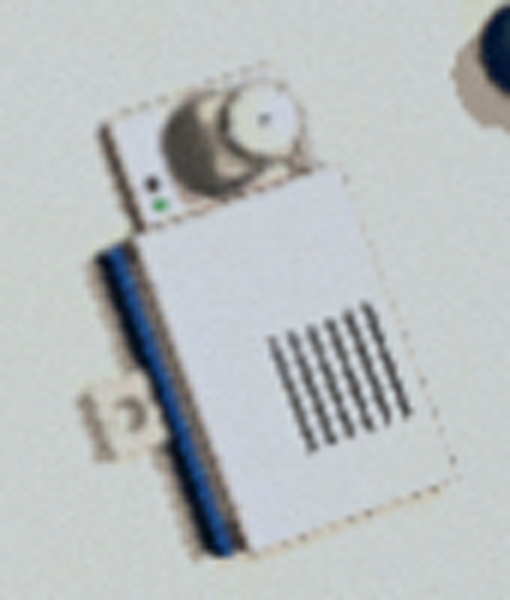

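The zoom shows the grip centre at crop (541,213) with the rod's long end at (658,180), so the pin end faces the washer. The dish is at crop (263,120), the tab hole at (130,413), and the panel runs from (112,253) to (222,550). All are turned about 20° from the picture axes.

```bash
cat >> h.py <<'E'
def go(xyz,yaw):
    s=bot.read_state(); p=s['eef_pos']; y=np.radians(s['orientation'][2]); d=np.array(xyz)-p
    X=np.array([np.cos(y),np.sin(y)]); Y=np.array([np.sin(y),-np.cos(y)])
    tw=-((yaw-s['orientation'][2]+180)%360-180)
    print('at',p.round(4),s['orientation'].round(2),'dp',(d[:2]@X).round(4),(d[:2]@Y).round(4),(-d[2]).round(4),'twist',round(tw,2),'t',round(s['time'],1))
E
python3 - <<'E'
from h import *
c=cam('top')
l=onz(c,160+447/5.7,145+248/5,.08);r=onz(c,160+658/5.7,145+180/5,.08);g=onz(c,160+541/5.7,145+213/5,.084)
d=r-l; print('hook',l,r,g,np.linalg.norm(d),np.degrees(np.arctan2(d[1],d[0])))
a=onz(c,315+112/6,150+253/6,.056);b=onz(c,315+222/6,150+550/6,.056); d=a-b
print('panel',(a+b)/2,np.linalg.norm(d),np.degrees(np.arctan2(d[1],d[0]))-90)
print('hole',onz(c,315+130/6,150+413/6,.033),'dish',onz(c,315+263/6,150+120/6,.138))
go([.556,.09,.40],110)
E
```

```text
hook [0.53489036 0.14794718 0.08      ] [0.58270482 0.01832793 0.08      ] [0.55907702 0.09034125 0.084     ] 0.1381570569494822 -69.75179322982862
panel [ 0.45740961 -0.22255245  0.056     ] 0.18678198058129622 -70.43002344237982
hole [ 0.45047038 -0.20581864  0.033     ] dish [ 0.61358261 -0.25920734  0.138     ]
at [0.1284 0.5347 0.4043] [-1.7995e+02 -1.0000e-02  1.6649e+02] dp -0.5196 -0.3325 0.0043 twist 56.49 t 0.1
```

>>> arm_command(claw=[0.085, 0.085, 0.085, 0.085, 0.085], dp=[[-0.04, -0.025, 0], [-0.08, -0.05, 0], [-0.12, -0.075, 0], [-0.16, -0.1, 0], [-0.2, -0.125, 0]], twist=[0, 0, 0, 0, 0])

```text
time: 0.65
eef_pos: [0.2946, 0.365, 0.4047]
orientation: [-180.0, 0.0, 166.5]
wrist_force: [0.3, 1.2, 0.5]
finger_gap: 0.085
grasp_force: 0.0
```

>>> arm_command(claw=[0.085, 0.085, 0.085, 0.085, 0.085], dp=[[-0.04, -0.025, 0], [-0.08, -0.05, 0], [-0.12, -0.075, 0], [-0.16, -0.1, 0], [-0.2, -0.125, 0]], twist=[0, 0, 0, 0, 0])

```text
time: 1.15
eef_pos: [0.46, 0.1965, 0.4047]
orientation: [180.0, -0.0, 166.5]
wrist_force: [0.7, 1.7, -0.7]
finger_gap: 0.0849
grasp_force: 0.0
```

>>> arm_command(claw=[0.085, 0.085, 0.085, 0.085, 0.085], dp=[[-0.03, -0.02, 0], [-0.06, -0.04, 0], [-0.09, -0.06, 0], [-0.12, -0.082, 0], [-0.12, -0.082, 0]], twist=[8, 16, 24, 32, 40])

```text
time: 1.65
eef_pos: [0.5584, 0.0876, 0.4042]
orientation: [-180.0, 0.0, 126.0]
wrist_force: [-0.7, 1.2, 0.5]
finger_gap: 0.0852
grasp_force: 0.0
```

>>> arm_command(claw=[0.085, 0.085, 0.085, 0.085, 0.085], dp=[[0, 0, 0], [0, 0, 0], [0, 0, 0], [0, 0, 0], [0, 0, 0]], twist=[8, 16, 16.5, 16.5, 16.5])

```text
time: 2.15
eef_pos: [0.5565, 0.0906, 0.4046]
orientation: [-180.0, -0.0, 110.2]
wrist_force: [0.8, -0.3, 0.3]
finger_gap: 0.0849
grasp_force: 0.0
```

```bash
python3 - <<'E'
from h import *
go([.556,.09,.40],110)
np.save('cw.npy',cam('wrist'))
cv2.imwrite('pics/w1.png',bot.capture('wrist'))
E
```

```text
at [0.5565 0.0906 0.4046] [-179.99   -0.    110.18] dp -0.0004 -0.0006 0.0046 twist 0.18 t 2.1
```

View pics/w1.png

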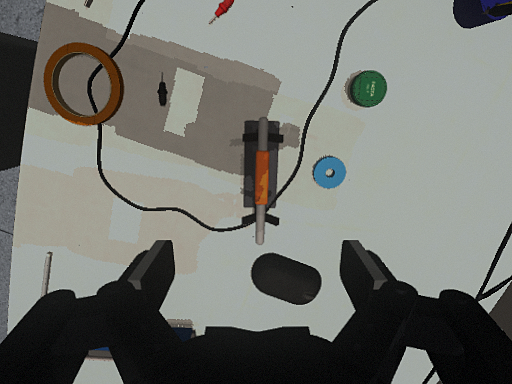

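The wrist picture shows the orange grip at (262,178), the rod from (264,118) to (260,243), a black probe at (163,90), the spool and the pot.

```bash
python3 - <<'E'
from h import *
c=np.load('cw.npy',allow_pickle=True).item(); a=cv2.imread('pics/w1.png'); h=cv2.cvtColor(a,cv2.COLOR_BGR2HSV)
m=cv2.inRange(h,(5,150,120),(20,255,255)); m[:, :230]=0; m[:,300:]=0
k=cv2.findContours(m,0,2)[0]; k=max(k,key=cv2.contourArea); r=cv2.minAreaRect(k); print(r)
print('grip',onz(c,*r[0],.083))
for z in(.079,.0): 
  A=onz(c,264,118,.080);B=onz(c,260,243,.080)
d=B-A;print(A,B,np.linalg.norm(d),np.degrees(np.arctan2(d[1],d[0])), 'origin from ends',A+d*63/143)
bx=cv2.boxPoints(r); P=np.array([onz(c,*q,.083) for q in bx]);print(P.round(4),P.mean(0))
E
```

```text
((261.80206298828125, 177.84906005859375), (11.622973442077637, 52.07908630371094), 2.337306022644043)
grip [0.56049268 0.0937434  0.083     ]
[0.54160025 0.1509761  0.08      ] [0.58518359 0.02173511 0.08      ] 0.13639186468414644 -71.36458675636678 origin from ends [0.5608013  0.09403776 0.08      ]
[[0.5635 0.0648 0.083 ]
 [0.5465 0.1177 0.083 ]
 [0.5577 0.1213 0.083 ]
 [0.5753 0.0685 0.083 ]] [0.56072192 0.09305744 0.083     ]
```

```bash
python3 - <<'E'
from h import *
go([.5605,.0935,.230],108.9)
E
```

```text
at [0.5565 0.0905 0.4047] [-180.      0.    110.14] dp 0.0014 0.0048 0.1747 twist 1.24 t 2.2
```

>>> arm_command(claw=[0.06, 0.06, 0.06, 0.06, 0.06], dp=[[0.0014, 0.0048, 0.04], [0.0014, 0.0048, 0.08], [0.0014, 0.0048, 0.12], [0.0014, 0.0048, 0.15], [0.0014, 0.0048, 0.175]], twist=[1.2, 1.2, 1.2, 1.2, 1.2])

```text
time: 2.7
eef_pos: [0.5602, 0.0935, 0.2279]
orientation: [-179.9, -0.0, 108.9]
wrist_force: [-0.3, 0.5, 0.2]
finger_gap: 0.06
grasp_force: 0.0
```

>>> arm_command(claw=[0.03, 0.02, 0.01, 0.01, 0.01], dp=[[0, 0, 0], [0, 0, 0], [0, 0, 0], [0, 0, 0], [0, 0, 0]], twist=[0, 0, 0, 0, 0])

```text
time: 3.2
eef_pos: [0.5605, 0.0934, 0.2313]
orientation: [180.0, 0.0, 108.8]
wrist_force: [-5.2, -1.9, 6.5]
finger_gap: 0.013
grasp_force: 59.3
```

>>> arm_command(claw=[0.01, 0.01, 0.01, 0.01, 0.01], dp=[[0, 0, 0], [0, 0, 0], [0, 0, 0], [0, 0, 0], [0, 0, 0]], twist=[0, 0, 0, 0, 0])

```text
time: 3.7
eef_pos: [0.5606, 0.0933, 0.2313]
orientation: [180.0, 0.0, 108.8]
wrist_force: [-4.9, -2.2, 6.1]
finger_gap: 0.0128
grasp_force: 59.3
```

>>> arm_command(claw=[0.01, 0.01, 0.01, 0.01, 0.01], dp=[[0, 0, -0.03], [0, 0, -0.07], [0, 0, -0.11], [0, 0, -0.15], [0, 0, -0.17]], twist=[0, 0, 0, 0, 0])

```text
time: 4.2
eef_pos: [0.5606, 0.0935, 0.4047]
orientation: [179.6, 0.1, 108.8]
wrist_force: [1.4, -0.1, -0.6]
finger_gap: 0.0129
grasp_force: 58.7
```

```bash
python3 - <<'E'
from h import *
go([.526,-.212,.40],109)
E
```

```text
at [0.5606 0.0935 0.4047] [1.7964e+02 9.0000e-02 1.0881e+02] dp -0.278 -0.1312 0.0047 twist -0.19 t 4.2
```

>>> arm_command(claw=[0.01, 0.01, 0.01, 0.01, 0.01], dp=[[-0.035, -0.016, 0], [-0.07, -0.032, 0], [-0.105, -0.05, 0], [-0.14, -0.066, 0], [-0.175, -0.082, 0]], twist=[0, 0, 0, 0, 0])

```text
time: 4.7
eef_pos: [0.5387, -0.1001, 0.4011]
orientation: [179.9, 0.1, 108.8]
wrist_force: [0.4, -0.1, -0.8]
finger_gap: 0.0129
grasp_force: 58.7
```

>>> arm_command(claw=[0.01, 0.01, 0.01, 0.01, 0.01], dp=[[-0.035, -0.016, 0], [-0.07, -0.032, 0], [-0.103, -0.049, 0], [-0.103, -0.049, 0], [-0.103, -0.049, 0]], twist=[0, 0, 0, 0, 0])

```text
time: 5.2
eef_pos: [0.5258, -0.2123, 0.4005]
orientation: [179.9, 0.0, 108.7]
wrist_force: [0.1, 0.6, -1.4]
finger_gap: 0.0131
grasp_force: 58.7
```

```bash
python3 - <<'E'
from h import *
go([.526,-.212,.40],109)
np.save('cw.npy',cam('wrist'))
cv2.imwrite('pics/w2.png',bot.capture('wrist'))
E
```

```text
at [ 0.5258 -0.2123  0.4005] [1.7994e+02 4.0000e-02 1.0871e+02] dp 0.0002 0.0003 0.0005 twist -0.29 t 5.2
```

View pics/w2.png

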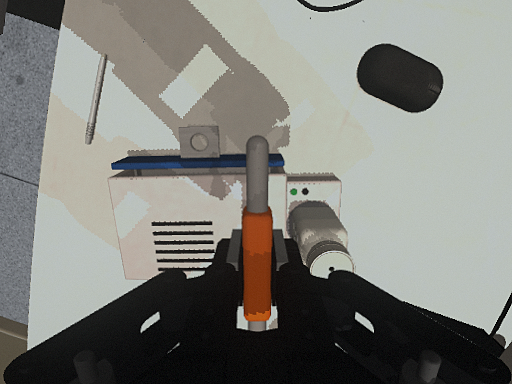

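The finger hole is at (200,142), the blue panel runs from (112,163) to (284,158), and the dish centre is at (331,268). The hook sits straight in the fingers.

```bash
python3 - <<'E'
from h import *
c=np.load('cw.npy',allow_pickle=True).item(); a=cv2.imread('pics/w2.png'); h=cv2.cvtColor(a,cv2.COLOR_BGR2HSV)
m=cv2.inRange(h,(100,120,50),(130,255,255)); m[:140]=0; m[185:]=0;m[:,:100]=0;m[:,290:]=0
ys,xs=np.nonzero(m); P=np.array([onz(c,u,v,.056) for u,v in zip(xs,ys)])[:,:2]
k=cv2.minAreaRect(P.astype(np.float32)*1000);print('panel mm',k, P.mean(0)); vx=cv2.fitLine(P.astype(np.float32),cv2.DIST_L2,0,.01,.01).ravel();print(np.degrees(np.arctan2(vx[1],vx[0])))
for q in [(180,126),(217,126),(218,157),(181,157)]: print(onz(c,*q,.033).round(4))
print('hole',onz(c,200,142,.033),'dish',onz(c,331,268,.138))
# hook
m=cv2.inRange(h,(3,150,100),(20,255,255)); m[:200]=0
k=max(cv2.findContours(m,0,2)[0],key=cv2.contourArea); x,y,w,hh=cv2.boundingRect(k); print(x,y,w,hh)
A=onz(c,257,136,.246+.005); s=bot.read_state(); yaw=np.radians(108.75)
X=np.array([np.cos(yaw),np.sin(yaw)]);Y=np.array([np.sin(yaw),-np.cos(yaw)])
for n,q in [('rodend',(257,136)),('gripfront',(258,y)),('gripfront2',(258,208))]:
  w=onz(c,*q,.246+(.0 if n=='rodend' else .009)); d=w[:2]-s['eef_pos'][:2]; print(n,d@X,d@Y)
E
```

```text
panel mm ((458.69195556640625, -222.48773193359375), (191.57630920410156, 7.556661128997803), 19.77805519104004) [ 0.44946389 -0.22612299]
19.601837
[ 0.4262 -0.1919  0.033 ]
[ 0.4666 -0.1786  0.033 ]
[ 0.4779 -0.2126  0.033 ]
[ 0.4364 -0.2264  0.033 ]
hole [ 0.45302652 -0.20233328  0.033     ] dish [ 0.61224361 -0.25572194  0.138     ]
242 213 31 108
rodend 0.06111996851582461 -0.00048391198262513914
gripfront 0.030099133226476615 -0.00013181547284774853
gripfront2 0.032332493997837775 -0.0001308842875325925
```

```bash
python3 - <<'E'
from h import *
go([.4267,-.1324,.30],109.7)
E
```

```text
at [ 0.526  -0.2115  0.4004] [1.7995e+02 3.0000e-02 1.0878e+02] dp 0.1069 -0.0685 0.1004 twist -0.92 t 5.2
```

>>> arm_command(claw=[0.01, 0.01, 0.01, 0.01, 0.01], dp=[[0.035, -0.023, 0.01], [0.07, -0.045, 0.04], [0.1069, -0.0685, 0.07], [0.1069, -0.0685, 0.1], [0.1069, -0.0685, 0.1]], twist=[-0.9, -0.9, -0.9, -0.9, -0.9])

```text
time: 5.75
eef_pos: [0.4256, -0.131, 0.2977]
orientation: [-179.8, -0.2, 109.8]
wrist_force: [0.7, -0.2, -0.4]
finger_gap: 0.0127
grasp_force: 58.8
```

```bash
python3 - <<'E'
from h import *
go([.4267,-.1324,.23],109.7)
for n in ['top','side']:
    c=cam(n); a=bot.capture(n); cv2.imwrite(f'pics/{n}3.png',a)
    p=proj(c,[.452,-.203,.033]); t=proj(c,[.452,-.203,.086]); print(n,p,t)
    u,v=map(int,p); s=a[max(v-45,0):v+30,u-45:u+45]; cv2.imwrite(f'pics/{n}3z.png',cv2.resize(s,None,fx=4.4,fy=5,interpolation=cv2.INTER_CUBIC))
a=cv2.imread('pics/top3z.png');b=cv2.imread('pics/side3z.png');cv2.imwrite('pics/z3.png',np.hstack([a,b])[:,:800])
E
```

```text
at [ 0.4256 -0.131   0.2977] [-179.8    -0.2   109.82] dp -0.0017 0.0006 0.0677 twist 0.12 t 5.8
top (np.float64(335.88470191316287), np.float64(218.41099274809227)) (np.float64(339.3750569495791), np.float64(218.26283655450555))
side (np.float64(313.28695896914724), np.float64(175.4963767472989)) (np.float64(314.5103218445224), np.float64(162.18880524494767))
```

View pics/z3.png

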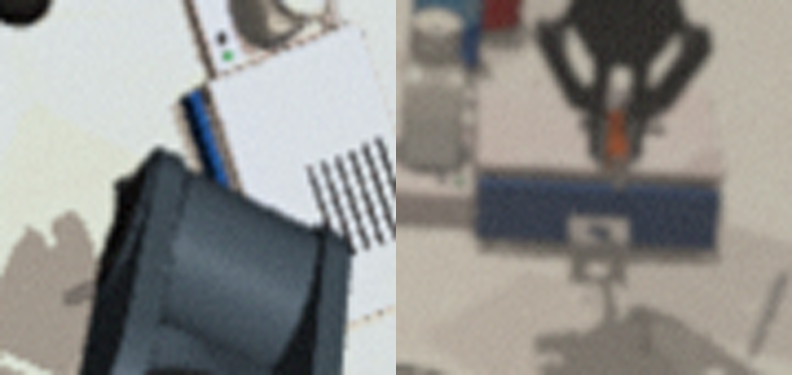

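The side crop shows the hook end-on at crop x≈618, the hole at about (600,235). I check against expected projections.

```bash
python3 - <<'E'
from h import *
c=cam('side'); u0,v0=313,175
def z(p): u,v=proj(c,p); return round(396+(u-u0+45)*4.4), round((v-v0+45)*5)
T=np.array([.4256,-.131]); x=np.array([.339,-.941])
for n,p in [('rodback',[*(T-.063*x),.1415]),('grip',[*T,.1415]),('tip',[*(T+.075*x),.084]),('pintop',[*(T+.075*x),.1415]),('hole',[.452,-.203,.033]),('panelL',[.452+.0061+.094*.9415+.006,-.203-.017+.094*.337,.056]),('panelR',[.452+.006-.098*.9415,-.203-.017-.098*.337,.056])]: print(n,z(p))
a=cv2.imread('pics/side3.png'); m=a[125:215,268:358]
cv2.imwrite('pics/side3zz.png',cv2.resize(m,None,fx=6.6,fy=6.6,interpolation=cv2.INTER_CUBIC))
E
```

```text
rodback (618, 188)
grip (613, 142)
tip (601, 165)
pintop (607, 90)
hole (595, 227)
panelL (472, 179)
panelR (719, 192)
```

>>> arm_command(claw=[0.01, 0.01, 0.01, 0.01, 0.01], dp=[[0, 0, 0], [0, 0, 0.01], [0, 0, 0.02], [0, 0, 0.03], [0, 0, 0.04]], twist=[0, 0, 0, 0, 0])

```text
time: 6.35
eef_pos: [0.4267, -0.1329, 0.2587]
orientation: [-180.0, -0.0, 109.7]
wrist_force: [0.0, 0.2, -1.0]
finger_gap: 0.0129
grasp_force: 58.8
```

>>> arm_command(claw=[0.01, 0.01, 0.01, 0.01, 0.01], dp=[[0, 0, 0.006], [0, 0, 0.012], [0, 0, 0.018], [0, 0, 0.024], [0, 0, 0.03]], twist=[0, 0, 0, 0, 0])

```text
time: 6.85
eef_pos: [0.4268, -0.1328, 0.2293]
orientation: [180.0, 0.0, 109.7]
wrist_force: [0.2, 0.2, -1.3]
finger_gap: 0.013
grasp_force: 58.8
```

>>> arm_command(claw=[0.01, 0.01, 0.01, 0.01, 0.01], dp=[[0.004, 0, 0], [0.008, 0, 0], [0.014, 0, 0], [0.02, 0, 0], [0.026, 0, 0]], twist=[0, 0, 0, 0, 0])

```text
time: 7.35
eef_pos: [0.4179, -0.1078, 0.2299]
orientation: [180.0, 0.0, 109.7]
wrist_force: [1.4, -1.0, -2.3]
finger_gap: 0.0129
grasp_force: 58.7
```

>>> arm_command(claw=[0.01, 0.01, 0.01, 0.01, 0.01], dp=[[0.01, 0, 0], [0.02, 0, 0], [0.03, 0, 0], [0.04, 0, 0], [0.05, 0, 0]], twist=[0, 0, 0, 0, 0])

```text
time: 7.85
eef_pos: [0.4009, -0.0604, 0.2298]
orientation: [180.0, 0.0, 109.7]
wrist_force: [1.8, -1.8, -1.3]
finger_gap: 0.0127
grasp_force: 58.8
```

>>> arm_command(claw=[0.01, 0.01, 0.01, 0.01, 0.01], dp=[[0.009, 0, 0], [0.018, 0, 0], [0.026, 0, 0], [0.032, 0, 0], [0.036, 0, 0]], twist=[0, 0, 0, 0, 0])

```text
time: 8.35
eef_pos: [0.3888, -0.0268, 0.2296]
orientation: [-180.0, -0.0, 109.7]
wrist_force: [0.4, -0.9, 0.7]
finger_gap: 0.013
grasp_force: 58.9
```

>>> arm_command(claw=[0.01, 0.01, 0.01, 0.01, 0.01], dp=[[0.002, 0, 0], [0.004, 0, 0], [0.006, 0, 0], [0.008, 0, 0], [0.008, 0, 0]], twist=[0, 0, 0, 0, 0])

```text
time: 8.85
eef_pos: [0.3872, -0.0212, 0.2296]
orientation: [179.9, 0.2, 109.7]
wrist_force: [5.3, -27.4, -14.7]
finger_gap: 0.013
grasp_force: 59.5
```

>>> arm_command(claw=[0.01, 0.01, 0.01, 0.01, 0.01], dp=[[-0.004, 0, 0], [-0.008, 0, 0], [-0.008, 0, 0], [-0.008, 0, 0], [-0.008, 0, -0.01]], twist=[0, 0, 0, 0, 0])

```text
time: 9.35
eef_pos: [0.3886, -0.0272, 0.2393]
orientation: [-179.9, -0.1, 109.7]
wrist_force: [-0.1, 1.0, -1.0]
finger_gap: 0.013
grasp_force: 61.3
```

>>> arm_command(claw=[0.01, 0.01, 0.01, 0.01, 0.01], dp=[[0, 0, -0.02], [0, 0, -0.05], [0, 0, -0.09], [0, 0, -0.13], [0, 0, -0.16]], twist=[0, 0, 0, 0, 0])

```text
time: 9.85
eef_pos: [0.3886, -0.0271, 0.4028]
orientation: [179.9, 0.1, 109.7]
wrist_force: [0.4, 0.1, -1.5]
finger_gap: 0.0126
grasp_force: 61.3
```

```bash
python3 - <<'E'
from h import *
go([.5606,.0933,.40],108.8)
np.save('cw.npy',cam('wrist'))
cv2.imwrite('pics/w4.png',bot.capture('wrist'))
E
```

```text
at [ 0.3886 -0.0271  0.4028] [1.7988e+02 7.0000e-02 1.0971e+02] dp 0.0553 0.2025 0.0028 twist 0.91 t 9.8
```

View pics/w4.png

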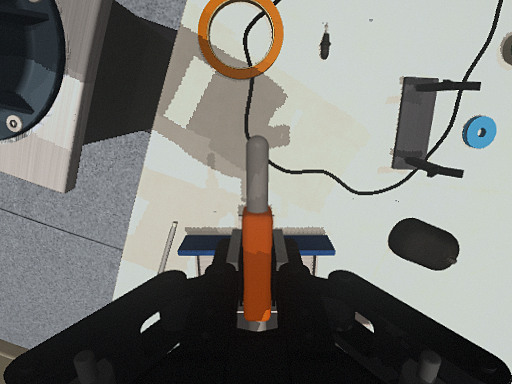

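The hook sits in the fingers exactly as before (rod end (257,136), grip unchanged). The tray is out and the empty stand is at (415,122). I return the hook.

>>> arm_command(claw=[0.01, 0.01, 0.01, 0.01, 0.01], dp=[[0.012, 0.042, 0], [0.024, 0.084, 0], [0.036, 0.126, 0], [0.046, 0.168, 0], [0.0553, 0.2025, 0]], twist=[0.9, 0.9, 0.9, 0.9, 0.9])

```text
time: 10.4
eef_pos: [0.5622, 0.0946, 0.4]
orientation: [180.0, -0.0, 108.8]
wrist_force: [0.1, 0.0, -1.1]
finger_gap: 0.0136
grasp_force: 61.3
```

>>> arm_command(claw=[0.01, 0.01, 0.01, 0.01, 0.01], dp=[[0, 0, 0], [0, 0, 0.04], [0, 0, 0.08], [0, 0, 0.11], [0, 0, 0.14]], twist=[0, 0, 0, 0, 0])

```text
time: 10.9
eef_pos: [0.5603, 0.0928, 0.2588]
orientation: [-180.0, -0.0, 108.8]
wrist_force: [0.6, 0.7, -0.0]
finger_gap: 0.013
grasp_force: 61.3
```

```bash
python3 - <<'E'
from h import *
go([.5606,.0933,.2318],108.8)
E
```

```text
at [0.5603 0.0928 0.2588] [-1.7996e+02 -1.0000e-02  1.0879e+02] dp 0.0004 0.0005 0.027 twist -0.01 t 10.9
```

>>> arm_command(claw=[0.01, 0.01, 0.01, 0.01, 0.01], dp=[[0.0004, 0.0005, 0.008], [0.0004, 0.0005, 0.016], [0.0004, 0.0005, 0.022], [0.0004, 0.0005, 0.0265], [0.0004, 0.0005, 0.0265]], twist=[0, 0, 0, 0, 0])

```text
time: 11.4
eef_pos: [0.5615, 0.0935, 0.2334]
orientation: [180.0, 0.0, 108.8]
wrist_force: [0.2, -0.2, -0.6]
finger_gap: 0.0132
grasp_force: 61.3
```

>>> arm_command(claw=[0.01, 0.01, 0.01, 0.01, 0.01], dp=[[0, 0, 0.001], [0, 0, 0.002], [0, 0, 0.002], [0, 0, 0.002], [0, 0, 0.002]], twist=[0, 0, 0, 0, 0])

```text
time: 11.9
eef_pos: [0.5616, 0.0935, 0.2324]
orientation: [179.9, 0.0, 108.8]
wrist_force: [-4.8, -1.1, 10.1]
finger_gap: 0.013
grasp_force: 62.9
```

>>> arm_command(claw=[0.018, 0.025, 0.035, 0.045, 0.05], dp=[[0, 0, 0], [0, 0, 0], [0, 0, 0], [0, 0, 0], [0, 0, 0]], twist=[0, 0, 0, 0, 0])

```text
time: 12.4
eef_pos: [0.5614, 0.0935, 0.2311]
orientation: [-180.0, -0.0, 108.8]
wrist_force: [-0.6, -0.6, -0.4]
finger_gap: 0.0499
grasp_force: 0.0
```

>>> arm_command(claw=[0.05, 0.05, 0.05, 0.05, 0.05], dp=[[0, 0, -0.01], [0, 0, -0.04], [0, 0, -0.08], [0, 0, -0.12], [0, 0, -0.17]], twist=[0, 0, 0, 0, 0])

```text
time: 12.9
eef_pos: [0.5609, 0.0934, 0.4027]
orientation: [-179.9, -0.0, 108.8]
wrist_force: [0.1, -0.4, -0.2]
finger_gap: 0.05
grasp_force: 0.0
```

```bash
python3 - <<'E'
from h import *
go([.47,.22,.42],90)
go([.47,.22,.42],108.8)
E
```

```text
at [0.5609 0.0934 0.4027] [-1.7991e+02 -2.0000e-02  1.0879e+02] dp 0.1491 -0.0453 -0.0173 twist 18.79 t 12.9
at [0.5609 0.0934 0.4027] [-1.7991e+02 -2.0000e-02  1.0879e+02] dp 0.1491 -0.0453 -0.0173 twist -0.01 t 12.9
```

>>> arm_command(claw=[0.05, 0.05, 0.05, 0.05, 0.05], dp=[[0.03, -0.01, 0], [0.06, -0.02, -0.02], [0.09, -0.03, -0.05], [0.12, -0.045, -0.05], [0.12, -0.045, -0.05]], twist=[0, 0, 0, 0, 0])

```text
time: 13.4
eef_pos: [0.478, 0.1945, 0.4529]
orientation: [179.9, -0.0, 108.9]
wrist_force: [0.0, 0.1, 0.1]
finger_gap: 0.0497
grasp_force: 0.0
```

>>> arm_command(claw=[0.05, 0.05], dp=[[0, 0, 0], [0, 0, 0]], twist=[0, 0])

```text
time: 13.6
eef_pos: [0.4805, 0.1921, 0.4513]
orientation: [180.0, 0.0, 108.8]
wrist_force: [-0.1, 0.1, 0.3]
finger_gap: 0.0501
grasp_force: 0.0
```

```bash
cat >> h.py <<'E'
def probes(a,c,zc=.008,draw=None):
    h=cv2.cvtColor(a,cv2.COLOR_BGR2HSV); out=[]
    for n,m in (('red',cv2.inRange(h,(0,140,60),(8,255,255))|cv2.inRange(h,(172,140,60),(180,255,255))),('blk',cv2.inRange(h,(0,0,0),(180,255,60)))):
        m=cv2.morphologyEx(m,cv2.MORPH_CLOSE,np.ones((2,2)))
        for k in cv2.findContours(m,0,2)[0]:
            P=np.array([onz(c,*q,zc)[:2] for q in k.reshape(-1,2)],np.float32)*1000
            if len(P)<6: continue
            r=cv2.minAreaRect(P); L,W=max(r[1]),min(r[1])
            if 22<L<48 and 6<W<17:
                b=cv2.boxPoints(r); e=sorted([(np.linalg.norm(b[i]-b[(i+1)%4]),i) for i in range(4)])[-1][1]; d=b[(e+1)%4]-b[e]
                out.append((n,np.mean(r[0:1],0).round(1),round(float(L),1),round(float(W),1),round(float(np.degrees(np.arctan2(d[1],d[0]))%180),1),cv2.boundingRect(k)))
    return out
E
python3 - <<'E'
from h import *
go([.47,.19,.45],108.8)
c=cam('wrist'); a=bot.capture('wrist'); cv2.imwrite('pics/w5.png',a); np.save('cw.npy',c)
for p in probes(a,c): print(*p)
t=bot.capture('top'); print('top'); 
for p in probes(t,cam('top')): print(*p)
cv2.imwrite('pics/top5.png',t)
E
```

```text
at [0.4805 0.1921 0.4513] [1.8000e+02 1.0000e-02 1.0876e+02] dp 0.0013 -0.0106 0.0013 twist -0.04 t 13.6
red [459.  251.1] 26.0 9.5 54.8 (249, 106, 15, 16)
red [450.9 337.3] 27.2 10.5 109.5 (267, 37, 9, 23)
blk [614.5   9.1] 25.6 10.8 168.5 (293, 281, 12, 12)
blk [418.9 134.3] 25.5 10.2 117.8 (201, 173, 8, 18)
blk [554.5 357.2] 26.4 10.8 112.6 (345, 50, 9, 22)
top
red [640.9 597. ] 27.5 8.1 15.5 (117, 164, 4, 8)
red [ 700.1 -604.5] 40.4 15.2 151.5 (435, 148, 8, 9)
red [773.5 475. ] 34.4 7.5 1.3 (151, 128, 3, 10)
blk [572.1 200.2] 36.6 8.6 24.1 (222, 182, 5, 10)
```

View pics/w5.png

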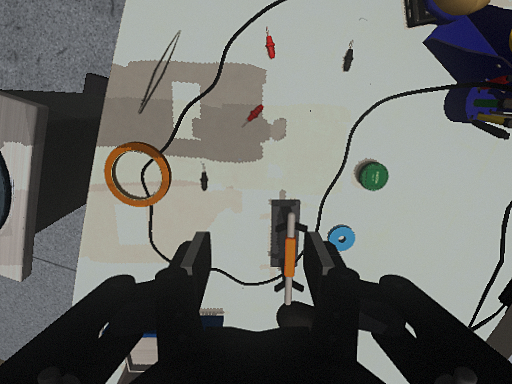

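The picture shows four probes: reds at (270,48) and (257,114), blacks at (204,182) and (349,60). The hook is back in its stand at (290,255). I pick the near black one first.

```bash
python3 - <<'E'
from h import *
go([.4189,.1343,.177],117.8)
E
```

```text
at [0.4807 0.192  0.451 ] [-1.7998e+02  1.0000e-02  1.0874e+02] dp -0.0348 -0.077 0.274 twist -9.06 t 13.7
```

>>> arm_command(claw=[0.04, 0.04, 0.04, 0.04, 0.04], dp=[[-0.015, -0.035, 0.03], [-0.0348, -0.077, 0.06], [-0.0348, -0.077, 0.1], [-0.0348, -0.077, 0.15], [-0.0348, -0.077, 0.2]], twist=[-4, -8, -9, -9, -9])

```text
time: 14.2
eef_pos: [0.4186, 0.1341, 0.25]
orientation: [179.9, 0.0, 117.7]
wrist_force: [1.5, 0.3, -0.2]
finger_gap: 0.0403
grasp_force: 0.0
```

>>> arm_command(claw=[0.04, 0.04, 0.04, 0.04, 0.04], dp=[[0, 0, 0.02], [0, 0, 0.04], [0, 0, 0.06], [0, 0, 0.073], [0, 0, 0.073]], twist=[0, 0, 0, 0, 0])

```text
time: 14.7
eef_pos: [0.4184, 0.1343, 0.1767]
orientation: [-179.8, -0.0, 117.7]
wrist_force: [0.8, 0.5, 1.0]
finger_gap: 0.0399
grasp_force: 0.0
```

>>> arm_command(claw=[0.02, 0.01, 0.005, 0.005, 0.005], dp=[[0, 0, 0], [0, 0, 0], [0, 0, 0], [0, 0, 0], [0, 0, 0]], twist=[0, 0, 0, 0, 0])

```text
time: 15.2
eef_pos: [0.4188, 0.1348, 0.179]
orientation: [179.9, 0.0, 117.8]
wrist_force: [-0.9, -1.6, 7.4]
finger_gap: 0.0097
grasp_force: 59.3
```

>>> arm_command(claw=[0.005, 0.005, 0.005, 0.005, 0.005], dp=[[0, 0, 0], [0, 0, -0.04], [0, 0, -0.08], [0, 0, -0.12], [0, 0, -0.16]], twist=[0, 0, 0, 0, 0])

```text
time: 15.7
eef_pos: [0.4181, 0.1348, 0.3403]
orientation: [180.0, 0.0, 117.8]
wrist_force: [0.5, -0.8, 0.5]
finger_gap: 0.0098
grasp_force: 58.8
```

```bash
cat >> h.py <<'E'
xw=np.array([.337,-.9415]); yw=np.array([.9415,.337]); F=np.array([.441,-.172])
def slot(x,y,z=.195): return [*(F+xw*x+yw*y),z]
E
python3 - <<'E'
from h import *
go(slot(.022,-.04,.30),109.7)
E
```

```text
at [0.4181 0.1348 0.3403] [1.7996e+02 1.0000e-02 1.1779e+02] dp -0.2982 -0.1654 0.0403 twist 8.09 t 15.7
```

>>> arm_command(claw=[0.005, 0.005, 0.005, 0.005, 0.005], dp=[[-0.036, -0.02, 0], [-0.072, -0.04, 0], [-0.108, -0.06, 0], [-0.144, -0.08, 0], [-0.18, -0.1, 0]], twist=[0, 0, 0, 0, 0])

```text
time: 16.2
eef_pos: [0.4135, -0.0726, 0.3388]
orientation: [179.9, 0.0, 117.8]
wrist_force: [1.4, 0.1, 0.3]
finger_gap: 0.0098
grasp_force: 58.8
```

>>> arm_command(claw=[0.005, 0.005, 0.005, 0.005, 0.005], dp=[[-0.036, -0.02, 0], [-0.072, -0.04, 0], [-0.108, -0.06, 0], [-0.118, -0.065, 0.02], [-0.118, -0.065, 0.04]], twist=[4, 8, 8, 8, 8])

```text
time: 16.7
eef_pos: [0.4113, -0.2075, 0.2983]
orientation: [179.9, 0.1, 109.6]
wrist_force: [0.1, 0.5, -0.2]
finger_gap: 0.0098
grasp_force: 58.8
```

```bash
python3 - <<'E'
from h import *
c=cam('wrist'); a=bot.capture('wrist'); cv2.imwrite('pics/w6.png',a); np.save('cw.npy',c)
go(slot(.022,-.04,.196),109.7)
E
```

```text
at [ 0.4105 -0.2062  0.2954] [-1.7991e+02 -1.2000e-01  1.0968e+02] dp -0.0001 0.0002 0.0994 twist -0.02 t 16.8
```

View pics/w6.png

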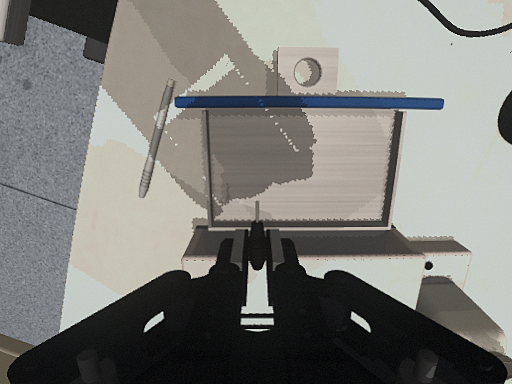

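The tray is right out. Its inside runs from about (213,110) to (390,222), with the probe held at (257,240), pin towards the front.

```bash
python3 - <<'E'
from h import *
c=np.load('cw.npy',allow_pickle=True).item()
for q in [(209,110),(392,110),(216,221),(387,221),(307,72)]:
    for z in (.016,.030,.033): 
        w=onz(c,*q,z)[:2]-F; print(q,z,(w@xw*1000).round(1),(w@yw*1000).round(1))
E
```

```text
(209, 110) 0.016 -46.5 -79.8
(209, 110) 0.03 -46.7 -77.6
(209, 110) 0.033 -46.8 -77.1
(392, 110) 0.016 -47.1 75.5
(392, 110) 0.03 -47.3 69.0
(392, 110) 0.033 -47.3 67.7
(216, 221) 0.016 54.1 -78.1
(216, 221) 0.03 48.2 -76.0
(216, 221) 0.033 46.9 -75.5
(387, 221) 0.016 54.9 84.0
(387, 221) 0.03 49.0 77.0
(387, 221) 0.033 47.7 75.5
(307, 72) 0.016 -76.5 1.3
(307, 72) 0.03 -75.1 -1.0
(307, 72) 0.033 -74.8 -1.5
```

>>> arm_command(claw=[0.005, 0.005, 0.005, 0.005, 0.005], dp=[[0, 0, 0.03], [0, 0, 0.06], [0, 0, 0.085], [0, 0, 0.097], [0, 0, 0.099]], twist=[0, 0, 0, 0, 0])

```text
time: 17.25
eef_pos: [0.4114, -0.2055, 0.1988]
orientation: [-179.9, -0.1, 109.8]
wrist_force: [0.7, -0.2, 0.1]
finger_gap: 0.0095
grasp_force: 58.8
```

>>> arm_command(claw=[0.005, 0.012, 0.018, 0.025, 0.03], dp=[[0, 0, 0.001], [0, 0, 0.001], [0, 0, 0.001], [0, 0, 0.001], [0, 0, 0.001]], twist=[0, 0, 0, 0, 0])

```text
time: 17.75
eef_pos: [0.4116, -0.2058, 0.1986]
orientation: [180.0, 0.0, 109.8]
wrist_force: [-0.5, -0.2, 0.5]
finger_gap: 0.0301
grasp_force: 0.0
```

>>> arm_command(claw=[0.03, 0.03, 0.03, 0.03, 0.03], dp=[[0, 0, -0.01], [0, 0, -0.04], [0, 0, -0.09], [0, 0, -0.14], [0, 0, -0.18]], twist=[0, 0, 0, 0, 0])

```text
time: 18.25
eef_pos: [0.4111, -0.2055, 0.3818]
orientation: [179.9, 0.1, 109.8]
wrist_force: [0.9, -1.0, 0.0]
finger_gap: 0.0302
grasp_force: 0.0
```

```bash
python3 - <<'E'
from h import *
c=cam('wrist'); a=bot.capture('wrist'); cv2.imwrite('pics/w7.png',a)
for p in probes(a,c,.025): print(*p)
go([.465,.21,.40],109.7)
E
```

```text
blk [ 412.6 -204.8] 26.0 9.2 109.7 (254, 160, 9, 23)
at [ 0.4121 -0.206   0.3871] [179.64   0.46 109.8 ] dp 0.3735 0.1907 -0.0129 twist 0.1 t 18.3
```

>>> arm_command(claw=[0.04, 0.04, 0.04, 0.04, 0.04], dp=[[0.044, 0.022, 0], [0.088, 0.044, 0], [0.132, 0.066, 0], [0.176, 0.088, 0], [0.22, 0.11, 0]], twist=[0, 0, 0, 0, 0])

```text
time: 18.8
eef_pos: [0.44, 0.0405, 0.379]
orientation: [179.9, 0.0, 109.8]
wrist_force: [2.2, 0.1, -0.3]
finger_gap: 0.0398
grasp_force: 0.0
```

>>> arm_command(claw=[0.04, 0.04, 0.04, 0.04, 0.04], dp=[[0.04, 0.02, 0], [0.08, 0.04, -0.01], [0.12, 0.06, -0.02], [0.15, 0.08, -0.02], [0.15, 0.08, -0.02]], twist=[0, 0, 0, 0, 0])

```text
time: 19.3
eef_pos: [0.465, 0.2099, 0.399]
orientation: [179.9, -0.0, 110.0]
wrist_force: [-0.5, -0.8, -0.4]
finger_gap: 0.0401
grasp_force: 0.0
```

>>> arm_command(claw=[0.04, 0.04], dp=[[0, 0, 0], [0, 0, 0]], twist=[0, 0])

```text
time: 19.5
eef_pos: [0.4647, 0.206, 0.3983]
orientation: [-180.0, 0.0, 109.8]
wrist_force: [-0.9, -0.2, 0.5]
finger_gap: 0.0398
grasp_force: 0.0
```

```bash
python3 - <<'E'
from h import *
c=cam('wrist'); a=bot.capture('wrist'); cv2.imwrite('pics/w8.png',a)
P=probes(a,c)
for p in P: print(*p)
p=[p for p in P if p[0]=='red' and p[1][1]<300][0]
go([*p[1]/1000,.179],p[4])
E
```

```text
red [458.6 251.7] 26.6 10.2 74.3 (256, 121, 19, 18)
red [449.8 337.8] 26.2 10.4 111.1 (279, 44, 10, 25)
blk [553.6 357.2] 26.4 11.0 107.1 (366, 61, 11, 24)
at [0.4648 0.2058 0.3984] [-1.7999e+02  1.0000e-02  1.0973e+02] dp 0.0453 0.0097 0.2194 twist 35.43 t 19.6
```

```bash
python3 - <<'E'
from h import *
c=cam('wrist'); a=cv2.imread('pics/w8.png'); h=cv2.cvtColor(a,cv2.COLOR_BGR2HSV)
for lo in (100,140,170):
  m=cv2.inRange(h,(0,lo,40),(8,255,255))|cv2.inRange(h,(170,lo,40),(180,255,255))
  for x,y,w,hh in [(250,115,31,30),(273,38,22,37)]:
    v,u=np.nonzero(m[y:y+hh,x:x+w]); P=np.array([onz(c,i+x,j+y,.008)[:2] for i,j in zip(u,v)]); C=np.cov(P.T); e,V=np.linalg.eigh(C); print(lo,len(P),P.mean(0).round(4),np.degrees(np.arctan2(V[1,1],V[0,1]))%180,np.sqrt(e*12))
s=a[100:155,235:300]; cv2.imwrite('pics/w8z.png',cv2.resize(s,None,fx=8,fy=8,interpolation=cv2.INTER_CUBIC))
E
```

```text
100 152 [0.4574 0.252 ] 63.92177923981113 [0.00851908 0.02579104]
100 185 [0.4491 0.3385] 119.59990822079315 [0.00872372 0.02589783]
140 137 [0.4575 0.2522] 64.5489604112404 [0.0079352  0.02523316]
140 175 [0.4491 0.3383] 120.90788103726042 [0.00832366 0.02575759]
170 109 [0.4572 0.2519] 64.33704603857137 [0.0070646  0.02553061]
170 163 [0.449  0.3385] 121.14808828384167 [0.00799423 0.02578885]
```

View pics/w8z.png

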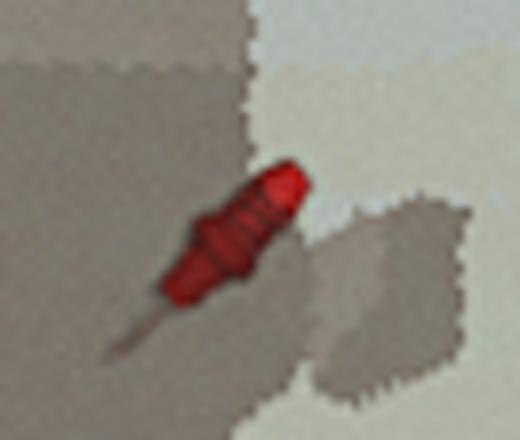

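The zoom shows the red probe lying diagonally, pin to the lower left, with a collar; principal axis gives 64.3°.

>>> arm_command(claw=[0.04, 0.04, 0.04, 0.04, 0.04], dp=[[0.02, 0.005, 0.02], [0.0455, 0.0092, 0.05], [0.0455, 0.0092, 0.08], [0.0455, 0.0092, 0.11], [0.0455, 0.0092, 0.14]], twist=[8, 16, 24, 32, 40])

```text
time: 20.05
eef_pos: [0.4582, 0.2518, 0.2573]
orientation: [180.0, -0.0, 69.4]
wrist_force: [0.2, -0.3, -0.7]
finger_gap: 0.0397
grasp_force: 0.0
```

>>> arm_command(claw=[0.04, 0.04, 0.04, 0.04, 0.04], dp=[[0, 0, 0.01], [0, 0, 0.04], [0, 0, 0.065], [0, 0, 0.0785], [0, 0, 0.0785]], twist=[5.4, 5.4, 5.4, 5.4, 5.4])

```text
time: 20.55
eef_pos: [0.458, 0.2519, 0.1786]
orientation: [-179.9, 0.1, 64.3]
wrist_force: [-0.0, -0.1, -0.1]
finger_gap: 0.0398
grasp_force: 0.0
```

>>> arm_command(claw=[0.02, 0.01, 0.005, 0.005, 0.005], dp=[[0, 0, 0], [0, 0, 0], [0, 0, 0], [0, 0, 0], [0, 0, 0]], twist=[0, 0, 0, 0, 0])

```text
time: 21.05
eef_pos: [0.4586, 0.2528, 0.1811]
orientation: [179.9, -0.1, 64.4]
wrist_force: [-1.1, -2.6, 5.6]
finger_gap: 0.0094
grasp_force: 58.8
```

>>> arm_command(claw=[0.005, 0.005, 0.005, 0.005, 0.005], dp=[[0, 0, 0], [0, 0, -0.04], [0, 0, -0.08], [0, 0, -0.12], [0, 0, -0.16]], twist=[0, 0, 0, 0, 0])

```text
time: 21.55
eef_pos: [0.4579, 0.2526, 0.3423]
orientation: [179.9, -0.1, 64.4]
wrist_force: [0.1, 0.9, 0.5]
finger_gap: 0.009
grasp_force: 58.8
```

```bash
python3 - <<'E'
from h import *
go(slot(.022,.04,.34),109.7)
E
```

```text
at [0.4579 0.2526 0.3423] [ 1.7995e+02 -6.0000e-02  6.4390e+01] dp -0.3772 0.212 0.0023 twist -45.31 t 21.6
```

>>> arm_command(claw=[0.005, 0.005, 0.005, 0.005, 0.005], dp=[[-0.038, 0.021, 0], [-0.076, 0.042, 0], [-0.114, 0.064, 0], [-0.152, 0.085, 0], [-0.19, 0.106, 0]], twist=[0, 0, 0, 0, 0])

```text
time: 22.05
eef_pos: [0.4714, 0.0339, 0.3408]
orientation: [179.9, -0.0, 64.4]
wrist_force: [1.7, 0.0, 0.3]
finger_gap: 0.0094
grasp_force: 58.8
```

>>> arm_command(claw=[0.005, 0.005, 0.005, 0.005, 0.005], dp=[[-0.038, 0.021, 0], [-0.076, 0.042, 0], [-0.114, 0.064, 0], [-0.152, 0.085, 0], [-0.187, 0.106, 0]], twist=[-8, -16, -24, -32, -40])

```text
time: 22.55
eef_pos: [0.486, -0.179, 0.3408]
orientation: [179.9, 0.1, 103.9]
wrist_force: [0.1, 0.4, 1.0]
finger_gap: 0.0093
grasp_force: 58.8
```

>>> arm_command(claw=[0.005, 0.005, 0.005, 0.005, 0.005], dp=[[0, 0, 0], [0, 0, 0.02], [0, 0, 0.04], [0, 0, 0.06], [0, 0, 0.08]], twist=[-5.3, -5.3, -5.3, -5.3, -5.3])

```text
time: 23.05
eef_pos: [0.4864, -0.1773, 0.2599]
orientation: [179.9, 0.1, 108.8]
wrist_force: [-0.0, 0.6, -0.4]
finger_gap: 0.0093
grasp_force: 58.8
```

```bash
python3 - <<'E'
from h import *
go(slot(.022,.04,.197),109.7)
E
```

```text
at [ 0.4864 -0.1773  0.2599] [1.7993e+02 7.0000e-02 1.0885e+02] dp -0.0018 -0.0009 0.0629 twist -0.85 t 23.1
```

>>> arm_command(claw=[0.005, 0.005, 0.005, 0.005, 0.005], dp=[[0, 0, 0.02], [0, 0, 0.045], [0, 0, 0.057], [0, 0, 0.062], [0, 0, 0.062]], twist=[0, 0, 0, 0, 0])

```text
time: 23.55
eef_pos: [0.4865, -0.1773, 0.1981]
orientation: [180.0, 0.0, 108.9]
wrist_force: [-0.1, -0.9, 0.8]
finger_gap: 0.0095
grasp_force: 58.8
```

>>> arm_command(claw=[0.008, 0.012, 0.018, 0.025, 0.03], dp=[[0, 0, 0], [0, 0, 0], [0, 0, 0], [0, 0, 0], [0, 0, 0]], twist=[0, 0, 0, 0, 0])

```text
time: 24.05
eef_pos: [0.4864, -0.1772, 0.1979]
orientation: [180.0, 0.0, 108.8]
wrist_force: [-0.1, -0.3, -0.1]
finger_gap: 0.03
grasp_force: 0.0
```

>>> arm_command(claw=[0.03, 0.03, 0.03, 0.03, 0.03], dp=[[0, 0, -0.01], [0, 0, -0.04], [0, 0, -0.09], [0, 0, -0.14], [0, 0, -0.18]], twist=[0, 0, 0, 0, 0])

```text
time: 24.55
eef_pos: [0.4861, -0.1771, 0.3813]
orientation: [179.9, 0.1, 108.9]
wrist_force: [1.3, -0.2, -0.9]
finger_gap: 0.0298
grasp_force: 0.0
```

```bash
sed -i 's/^def probes/def probes_old/' h.py; cat >> h.py <<'E'
def probes(a,c,zc=.008):
    h=cv2.cvtColor(a,cv2.COLOR_BGR2HSV); out=[]
    for n,m in (('red',cv2.inRange(h,(0,140,40),(8,255,255))|cv2.inRange(h,(170,140,40),(180,255,255))),('blk',cv2.inRange(h,(0,0,0),(180,255,60)))):
        N,lab,st,_=cv2.connectedComponentsWithStats(m)
        for i in range(1,N):
            if not 40<st[i,4]<600: continue
            v,u=np.nonzero(lab==i); P=np.array([onz(c,x,y,zc)[:2] for x,y in zip(u,v)])
            e,V=np.linalg.eigh(np.cov(P.T)); W,L=np.sqrt(e*12)
            if .021<L<.040 and .005<W<.014: out.append((n,P.mean(0).round(4),round(L,4),round(W,4),round(np.degrees(np.arctan2(V[1,1],V[0,1]))%180,1),st[i,:2]))
    return out
E
python3 - <<'E'
from h import *
c=cam('wrist'); a=bot.capture('wrist'); cv2.imwrite('pics/w9.png',a)
for p in probes(a,c,.025): print(*p)
go([.46,.26,.40],109.7)
E
```

```text
red [ 0.4867 -0.1773] 0.025 0.008 108.4 [253 161]
blk [0.5961 0.0317] 0.0314 0.0093 60.6 [408   0]
blk [ 0.4124 -0.2039] 0.0255 0.0088 108.6 [184 161]
at [ 0.4871 -0.1775  0.387 ] [179.57   0.42 108.85] dp 0.4228 0.1157 -0.013 twist -0.85 t 24.6
```

Both are lying flat in the tray. Now the far red one.

>>> arm_command(claw=[0.04, 0.04, 0.04, 0.04, 0.04], dp=[[0.044, 0.012, 0], [0.088, 0.024, 0], [0.132, 0.036, 0], [0.176, 0.048, 0], [0.22, 0.06, 0]], twist=[0, 0, 0, 0, 0])

```text
time: 25.1
eef_pos: [0.4714, 0.0521, 0.3782]
orientation: [180.0, 0.0, 108.8]
wrist_force: [1.2, -0.4, 0.2]
finger_gap: 0.0399
grasp_force: 0.0
```

>>> arm_command(claw=[0.04, 0.04, 0.04, 0.04, 0.04], dp=[[0.044, 0.012, 0], [0.088, 0.024, -0.01], [0.132, 0.036, -0.02], [0.176, 0.048, -0.02], [0.2, 0.056, -0.02]], twist=[0, 0, 0, 0, 0])

```text
time: 25.6
eef_pos: [0.4596, 0.2605, 0.3984]
orientation: [179.9, -0.0, 109.0]
wrist_force: [0.3, -0.4, 0.3]
finger_gap: 0.0399
grasp_force: 0.0
```

>>> arm_command(claw=[0.04, 0.04, 0.04], dp=[[0, 0, 0], [0, 0, 0], [0, 0, 0]], twist=[0, 0, 0])

```text
time: 25.9
eef_pos: [0.4605, 0.2569, 0.3978]
orientation: [-180.0, 0.0, 108.8]
wrist_force: [-0.5, -0.6, -0.1]
finger_gap: 0.0402
grasp_force: 0.0
```

```bash
python3 - <<'E'
from h import *
c=cam('wrist'); a=bot.capture('wrist'); cv2.imwrite('pics/w10.png',a)
P=probes(a,c)
for p in P: print(*p)
p=[p for p in P if p[0]=='red'][0]
go([*p[1],.181],p[4])
E
```

```text
red [0.449 0.339] 0.0257 0.0079 120.0 [266  87]
blk [0.6594 0.5053] 0.0234 0.0067 148.1 [478  17]
blk [0.6813 0.511 ] 0.029 0.0103 89.9 [494  16]
blk [0.6498 0.4938] 0.0248 0.0061 160.1 [465  23]
blk [0.552 0.358] 0.0249 0.0089 99.0 [351 101]
at [0.4606 0.2568 0.3978] [-1.8000e+02  1.0000e-02  1.0878e+02] dp 0.0816 0.0155 0.2168 twist -11.22 t 25.9
```

>>> arm_command(claw=[0.04, 0.04, 0.04, 0.04, 0.04], dp=[[0.035, 0.008, 0.02], [0.07, 0.0155, 0.05], [0.0816, 0.0155, 0.09], [0.0816, 0.0155, 0.13], [0.0816, 0.0155, 0.16]], twist=[-8, -11.2, -11.2, -11.2, -11.2])

```text
time: 26.45
eef_pos: [0.4485, 0.3392, 0.2356]
orientation: [-179.9, 0.0, 120.0]
wrist_force: [0.3, 0.2, 0.1]
finger_gap: 0.0397
grasp_force: 0.0
```

>>> arm_command(claw=[0.04, 0.04, 0.04, 0.04, 0.04], dp=[[0, 0, 0.02], [0, 0, 0.04], [0, 0, 0.057], [0, 0, 0.057], [0, 0, 0.057]], twist=[0, 0, 0, 0, 0])

```text
time: 26.95
eef_pos: [0.4492, 0.3394, 0.1812]
orientation: [180.0, 0.0, 120.0]
wrist_force: [-0.3, 0.3, 1.2]
finger_gap: 0.04
grasp_force: 0.0
```

>>> arm_command(claw=[0.02, 0.01, 0.005, 0.005, 0.005], dp=[[0, 0, 0], [0, 0, 0], [0, 0, 0], [0, 0, 0], [0, 0, 0]], twist=[0, 0, 0, 0, 0])

```text
time: 27.45
eef_pos: [0.4491, 0.34, 0.1819]
orientation: [179.9, 0.0, 120.1]
wrist_force: [-1.3, -2.1, 7.1]
finger_gap: 0.009
grasp_force: 58.7
```

>>> arm_command(claw=[0.005, 0.005, 0.005, 0.005, 0.005], dp=[[0, 0, 0], [0, 0, -0.04], [0, 0, -0.08], [0, 0, -0.12], [0, 0, -0.16]], twist=[0, 0, 0, 0, 0])

```text
time: 27.95
eef_pos: [0.4485, 0.3398, 0.343]
orientation: [180.0, -0.0, 120.1]
wrist_force: [1.0, 0.3, -0.9]
finger_gap: 0.0092
grasp_force: 58.8
```

```bash
python3 - <<'E'
from h import *
go(slot(-.02,-.04,.34),109.7)
E
```

```text
at [0.4485 0.3398 0.343 ] [179.95  -0.   120.05] dp -0.4124 -0.2985 0.003 twist 10.35 t 27.9
```

>>> arm_command(claw=[0.005, 0.005, 0.005, 0.005, 0.005], dp=[[-0.036, -0.026, 0], [-0.072, -0.052, 0], [-0.108, -0.078, 0], [-0.144, -0.104, 0], [-0.18, -0.13, 0]], twist=[0, 0, 0, 0, 0])

```text
time: 28.45
eef_pos: [0.4257, 0.1175, 0.3414]
orientation: [179.9, 0.0, 120.1]
wrist_force: [1.3, 0.6, -0.8]
finger_gap: 0.0091
grasp_force: 58.8
```

```bash
python3 - <<'E'
from h import *
go(slot(.022,0,.34),109.7)
E
```

```text
at [0.4257 0.1175 0.3414] [1.7993e+02 3.0000e-02 1.2007e+02] dp -0.2798 -0.1358 0.0014 twist 10.37 t 28.4
```

>>> arm_command(claw=[0.005, 0.005, 0.005, 0.005, 0.005], dp=[[-0.04, -0.02, 0], [-0.08, -0.04, 0], [-0.12, -0.06, 0], [-0.16, -0.08, 0], [-0.2, -0.1, 0]], twist=[0, 0, 0, 0, 0])

```text
time: 28.95
eef_pos: [0.4396, -0.106, 0.3414]
orientation: [179.9, 0.1, 120.0]
wrist_force: [1.0, 0.7, -0.3]
finger_gap: 0.009
grasp_force: 58.8
```

>>> arm_command(claw=[0.005, 0.005, 0.005, 0.005, 0.005], dp=[[-0.04, -0.018, 0], [-0.08, -0.036, 0], [-0.08, -0.036, 0.02], [-0.08, -0.036, 0.05], [-0.08, -0.036, 0.08]], twist=[5, 10.4, 10.4, 10.4, 10.4])

```text
time: 29.45
eef_pos: [0.4487, -0.1918, 0.2605]
orientation: [179.9, 0.1, 109.6]
wrist_force: [0.4, -0.5, -0.9]
finger_gap: 0.0092
grasp_force: 58.8
```

>>> arm_command(claw=[0.005, 0.005], dp=[[0, 0, 0], [0, 0, 0]], twist=[0, 0])

```text
time: 29.65
eef_pos: [0.449, -0.1915, 0.2615]
orientation: [180.0, 0.0, 109.7]
wrist_force: [0.1, 0.2, -0.8]
finger_gap: 0.0093
grasp_force: 58.8
```

```bash
python3 - <<'E'
from h import *
go(slot(.022,0,.198),109.7)
E
```

```text
at [ 0.449  -0.1915  0.2615] [180.     0.   109.65] dp -0.001 -0.001 0.0635 twist -0.05 t 29.6
```

>>> arm_command(claw=[0.005, 0.005, 0.005, 0.005, 0.005], dp=[[0, 0, 0.02], [0, 0, 0.045], [0, 0, 0.058], [0, 0, 0.063], [0, 0, 0.063]], twist=[0, 0, 0, 0, 0])

```text
time: 30.15
eef_pos: [0.4493, -0.1916, 0.1985]
orientation: [180.0, 0.0, 109.7]
wrist_force: [-0.7, -0.2, -0.7]
finger_gap: 0.0093
grasp_force: 58.8
```

>>> arm_command(claw=[0.008, 0.012, 0.018, 0.022, 0.026], dp=[[0, 0, 0], [0, 0, 0], [0, 0, 0], [0, 0, 0], [0, 0, 0]], twist=[0, 0, 0, 0, 0])

```text
time: 30.65
eef_pos: [0.4489, -0.1914, 0.1978]
orientation: [180.0, 0.0, 109.6]
wrist_force: [0.3, -0.3, 0.3]
finger_gap: 0.0259
grasp_force: 0.0
```

>>> arm_command(claw=[0.026, 0.026, 0.026, 0.03, 0.03], dp=[[0, 0, -0.01], [0, 0, -0.04], [0, 0, -0.09], [0, 0, -0.14], [0, 0, -0.18]], twist=[0, 0, 0, 0, 0])

```text
time: 31.15
eef_pos: [0.4485, -0.1912, 0.3813]
orientation: [179.9, 0.1, 109.6]
wrist_force: [0.7, -0.6, -0.5]
finger_gap: 0.0298
grasp_force: 0.0
```

```bash
python3 - <<'E'
from h import *
c=cam('wrist'); a=bot.capture('wrist'); cv2.imwrite('pics/w11.png',a)
for p in probes(a,c,.025): print(*p)
go([.535,.28,.40],109.7)
E
```

```text
red [ 0.4491 -0.1913] 0.0258 0.0079 109.4 [253 160]
red [ 0.486  -0.1777] 0.0257 0.0081 109.6 [287 160]
blk [ 0.4118 -0.2043] 0.0256 0.0086 108.9 [218 160]
at [ 0.4495 -0.1917  0.3867] [179.61   0.44 109.65] dp 0.4155 0.2391 -0.0133 twist -0.05 t 31.2
```

>>> arm_command(claw=[0.04, 0.04, 0.04, 0.04, 0.04], dp=[[0.04, 0.023, 0], [0.08, 0.046, 0], [0.12, 0.069, 0], [0.16, 0.092, 0], [0.2, 0.115, 0]], twist=[0, 0, 0, 0, 0])

```text
time: 31.7
eef_pos: [0.4897, 0.0375, 0.3782]
orientation: [180.0, 0.0, 109.6]
wrist_force: [0.9, -0.7, -0.6]
finger_gap: 0.0398
grasp_force: 0.0
```

>>> arm_command(claw=[0.04, 0.04, 0.04, 0.04, 0.04], dp=[[0.043, 0.025, 0], [0.086, 0.05, -0.01], [0.129, 0.075, -0.02], [0.172, 0.1, -0.02], [0.215, 0.124, -0.02]], twist=[0, 0, 0, 0, 0])

```text
time: 32.2
eef_pos: [0.5341, 0.2815, 0.3985]
orientation: [179.9, 0.0, 109.7]
wrist_force: [0.5, -0.6, 0.1]
finger_gap: 0.04
grasp_force: 0.0
```

>>> arm_command(claw=[0.04, 0.04, 0.04], dp=[[0, 0, 0], [0, 0, 0], [0, 0, 0]], twist=[0, 0, 0])

```text
time: 32.5
eef_pos: [0.5342, 0.2785, 0.3978]
orientation: [-180.0, 0.0, 109.6]
wrist_force: [0.5, 0.2, 0.4]
finger_gap: 0.0398
grasp_force: 0.0
```

```bash
python3 - <<'E'
from h import *
c=cam('wrist'); a=bot.capture('wrist'); cv2.imwrite('pics/w12.png',a)
P=probes(a,c)
for p in P: print(*p)
p=min(P,key=lambda p:np.hypot(*(p[1]-[.552,.358])))
go([*p[1],.181],p[4])
E
```

```text
red [0.76   0.3879] 0.0326 0.0122 20.6 [438 140]
blk [0.6269 0.5069] 0.0284 0.008 61.9 [394   0]
blk [0.6876 0.5215] 0.0295 0.0087 85.8 [445   1]
blk [0.5529 0.3585] 0.0248 0.0086 99.3 [289  98]
blk [0.6386 0.2321] 0.0394 0.0139 38.4 [308 219]
at [0.5343 0.2782 0.3979] [-1.7999e+02  1.0000e-02  1.0958e+02] dp 0.0694 0.0445 0.2169 twist 10.28 t 32.5
```

View pics/w12.png

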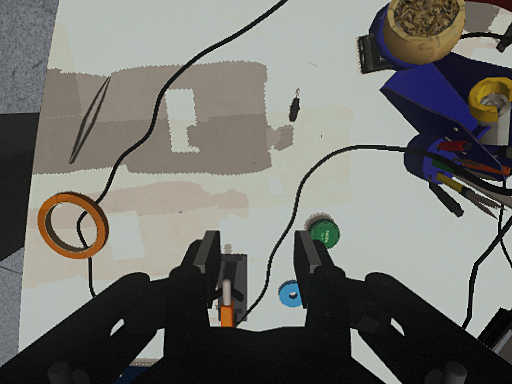

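The last probe is the black one at (294,107), pin up in the picture. No other probes are on the bench.

>>> arm_command(claw=[0.04, 0.04, 0.04, 0.04, 0.04], dp=[[0.03, 0.02, 0.02], [0.0694, 0.0445, 0.04], [0.0694, 0.0445, 0.08], [0.0694, 0.0445, 0.12], [0.0694, 0.0445, 0.16]], twist=[8, 10.3, 10.3, 10.3, 10.3])

```text
time: 33.05
eef_pos: [0.5531, 0.3586, 0.2366]
orientation: [180.0, -0.0, 99.3]
wrist_force: [1.1, 0.3, -0.0]
finger_gap: 0.0402
grasp_force: 0.0
```

>>> arm_command(claw=[0.04, 0.04, 0.04, 0.04, 0.04], dp=[[0, 0, 0.02], [0, 0, 0.04], [0, 0, 0.057], [0, 0, 0.057], [0, 0, 0.057]], twist=[0, 0, 0, 0, 0])

```text
time: 33.55
eef_pos: [0.5532, 0.3593, 0.1813]
orientation: [180.0, -0.0, 99.3]
wrist_force: [0.5, -0.1, 0.5]
finger_gap: 0.0399
grasp_force: 0.0
```

>>> arm_command(claw=[0.02, 0.01, 0.005, 0.005, 0.005], dp=[[0, 0, 0], [0, 0, 0], [0, 0, 0], [0, 0, 0], [0, 0, 0]], twist=[0, 0, 0, 0, 0])

```text
time: 34.05
eef_pos: [0.5532, 0.3599, 0.1821]
orientation: [179.9, -0.0, 99.4]
wrist_force: [-0.3, -1.0, 5.6]
finger_gap: 0.0093
grasp_force: 58.7
```

>>> arm_command(claw=[0.005, 0.005, 0.005, 0.005, 0.005], dp=[[0, 0, 0], [0, 0, -0.04], [0, 0, -0.08], [0, 0, -0.12], [0, 0, -0.16]], twist=[0, 0, 0, 0, 0])

```text
time: 34.55
eef_pos: [0.5526, 0.3596, 0.3429]
orientation: [180.0, -0.0, 99.4]
wrist_force: [0.2, -0.4, -0.1]
finger_gap: 0.0092
grasp_force: 58.7
```

```bash
python3 - <<'E'
from h import *
go(slot(-.020,.02,.34),19.7)
E
```

```text
at [0.5526 0.3596 0.3429] [ 1.7996e+02 -1.0000e-02  9.9350e+01] dp -0.4831 -0.1805 0.0029 twist 79.65 t 34.5
```

>>> arm_command(claw=[0.005, 0.005, 0.005, 0.005, 0.005], dp=[[-0.045, -0.017, 0], [-0.09, -0.034, 0], [-0.135, -0.05, 0], [-0.18, -0.067, 0], [-0.225, -0.084, 0]], twist=[0, 0, 0, 0, 0])

```text
time: 35.05
eef_pos: [0.5058, 0.1224, 0.3413]
orientation: [179.9, 0.0, 99.4]
wrist_force: [0.7, -0.2, 0.3]
finger_gap: 0.0091
grasp_force: 58.8
```

>>> arm_command(claw=[0.005, 0.005, 0.005, 0.005, 0.005], dp=[[-0.045, -0.017, 0], [-0.09, -0.034, 0], [-0.135, -0.05, 0], [-0.18, -0.067, 0], [-0.225, -0.084, 0]], twist=[7, 14, 21, 28, 35])

```text
time: 35.55
eef_pos: [0.4595, -0.1133, 0.3414]
orientation: [179.9, -0.0, 64.1]
wrist_force: [0.4, -0.1, -0.5]
finger_gap: 0.0092
grasp_force: 58.8
```

>>> arm_command(claw=[0.005, 0.005, 0.005, 0.005, 0.005], dp=[[0, 0, 0], [0, 0, 0], [0, 0, 0], [0, 0, 0], [0, 0, 0]], twist=[8, 16, 24, 32, 40])

```text
time: 36.05
eef_pos: [0.4601, -0.1116, 0.3412]
orientation: [180.0, -0.0, 24.0]
wrist_force: [-0.1, 0.3, 0.6]
finger_gap: 0.0091
grasp_force: 58.8
```

>>> arm_command(claw=[0.005, 0.005], dp=[[0, 0, 0], [0, 0, 0]], twist=[4.6, 4.6])

```text
time: 36.25
eef_pos: [0.4602, -0.1116, 0.3411]
orientation: [180.0, -0.0, 19.7]
wrist_force: [0.4, -1.2, 0.2]
finger_gap: 0.009
grasp_force: 58.8
```

```bash
python3 - <<'E'
from h import *
go(slot(-.020,.02,.26),19.7)
E
```

```text
at [ 0.4602 -0.1116  0.3411] [ 1.7997e+02 -4.0000e-02  1.9690e+01] dp -0.0184 0.0304 0.0811 twist -0.01 t 36.2
```

>>> arm_command(claw=[0.005, 0.005, 0.005, 0.005, 0.005], dp=[[-0.009, 0.015, 0], [-0.0184, 0.0304, 0], [-0.0184, 0.0304, 0.03], [-0.0184, 0.0304, 0.06], [-0.0184, 0.0304, 0.08]], twist=[0, 0, 0, 0, 0])

```text
time: 36.75
eef_pos: [0.4528, -0.1464, 0.2594]
orientation: [-180.0, 0.0, 19.9]
wrist_force: [-0.6, -0.5, -0.3]
finger_gap: 0.0092
grasp_force: 58.8
```

```bash
python3 - <<'E'
from h import *
c=cam('wrist'); a=bot.capture('wrist'); cv2.imwrite('pics/w13.png',a)
go(slot(-.020,.02,.198),19.7)
E
```

```text
at [ 0.4522 -0.1461  0.2572] [-1.7984e+02  1.7000e-01  1.9900e+01] dp 0.0007 0.0006 0.0592 twist 0.2 t 36.8
```

View pics/w13.png

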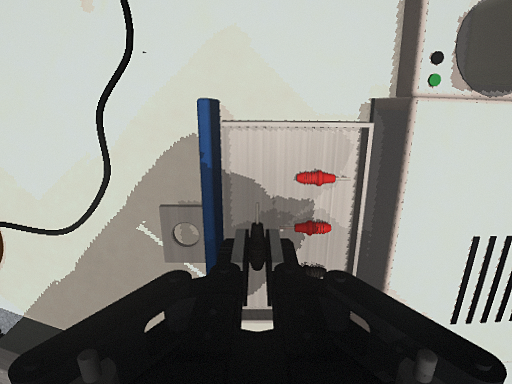

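The tray holds two reds at (315,178) and (313,228) and the black at (313,270). The held probe has free floor below it, clear of the panel. I lower it.

>>> arm_command(claw=[0.005, 0.005, 0.005, 0.005, 0.005], dp=[[0, 0, 0.02], [0, 0, 0.045], [0, 0, 0.057], [0, 0, 0.0625], [0, 0, 0.0625]], twist=[0, 0, 0, 0, 0])

```text
time: 37.3
eef_pos: [0.4534, -0.1466, 0.1986]
orientation: [180.0, -0.0, 19.8]
wrist_force: [-0.6, 0.1, -0.6]
finger_gap: 0.0093
grasp_force: 58.8
```

>>> arm_command(claw=[0.008, 0.012, 0.016, 0.02, 0.022], dp=[[0, 0, 0], [0, 0, 0], [0, 0, 0], [0, 0, 0], [0, 0, 0]], twist=[0, 0, 0, 0, 0])

```text
time: 37.8
eef_pos: [0.4532, -0.1464, 0.1983]
orientation: [180.0, -0.0, 19.7]
wrist_force: [0.5, -0.7, 0.2]
finger_gap: 0.0217
grasp_force: 0.0
```

>>> arm_command(claw=[0.022, 0.022, 0.022, 0.022, 0.022], dp=[[0, 0, -0.01], [0, 0, -0.04], [0, 0, -0.09], [0, 0, -0.14], [0, 0, -0.18]], twist=[0, 0, 0, 0, 0])

```text
time: 38.3
eef_pos: [0.4528, -0.1463, 0.3817]
orientation: [179.9, -0.1, 19.8]
wrist_force: [0.9, -0.6, -0.2]
finger_gap: 0.0222
grasp_force: 0.0
```

```bash
python3 - <<'E'
from h import *
c=cam('wrist'); a=bot.capture('wrist'); cv2.imwrite('pics/w14.png',a)
for p in probes(a,c,.025): print(*p, (p[1]-F)@xw,(p[1]-F)@yw)
# push pose: in front of panel
P=F-xw*.062
go([*(P-xw*.075+yw*.035),.38],19.7)
E
```

```text
red [ 0.4876 -0.1779] 0.0253 0.0082 108.9 [282 148] 0.021259050000000005 0.041885599999999974
red [ 0.4505 -0.1915] 0.0245 0.0085 108.5 [282 181] 0.02156075000000002 0.0023727500000000016
blk [ 0.606  -0.0659] 0.0398 0.0136 108.3 [210   0] -0.04428814999999999 0.19110319999999997
blk [ 0.4513 -0.1458] 0.0248 0.0087 19.7 [252 161] -0.021196199999999984 0.01852684999999997
blk [ 0.4136 -0.2043] 0.0254 0.0095 108.9 [280 212] 0.02117665000000003 -0.03668219999999999
at [ 0.4539 -0.1467  0.3872] [179.6   -0.42  19.76] dp 0.0145 -0.1175 0.0072 twist 0.06 t 38.4
```

All four probes lie on the tray floor. Now I turn back and go in front of the tab to push it.

>>> arm_command(claw=[0.01, 0, 0, 0, 0], dp=[[-0.01, -0.06, 0], [-0.02, -0.12, 0], [-0.02, -0.12, 0], [-0.02, -0.12, 0], [-0.02, -0.12, 0]], twist=[-8, -16, -24, -32, -40])

```text
time: 38.85
eef_pos: [0.3933, -0.0396, 0.3789]
orientation: [180.0, -0.0, 60.2]
wrist_force: [-0.5, -1.2, 0.2]
finger_gap: 0.0003
grasp_force: 0.0
```

>>> arm_command(claw=[0, 0, 0, 0, 0], dp=[[0, 0, 0], [0, 0, 0], [0, 0, 0], [0, 0, 0], [0, 0, 0]], twist=[-8, -16, -24, -32, -40])

```text
time: 39.35
eef_pos: [0.3936, -0.0402, 0.3787]
orientation: [180.0, 0.0, 100.1]
wrist_force: [0.0, 0.4, 0.6]
finger_gap: 0.0002
grasp_force: 0.0
```

>>> arm_command(claw=[0, 0, 0], dp=[[0, 0, 0], [0, 0, 0], [0, 0, 0]], twist=[-8, -10, -10])

```text
time: 39.65
eef_pos: [0.3936, -0.0402, 0.3787]
orientation: [180.0, 0.0, 109.8]
wrist_force: [0.8, -0.4, 0.5]
finger_gap: -0.0005
grasp_force: 0.0
```

```bash
python3 - <<'E'
from h import *
go([*(F-xw*.139),.193],109.7)
E
```

```text
at [ 0.3936 -0.0402  0.3787] [1.7998e+02 1.0000e-02 1.0977e+02] dp -0.001 0.0002 0.1857 twist 0.07 t 39.6
```

>>> arm_command(claw=[0, 0, 0, 0, 0], dp=[[0, 0, 0.04], [0, 0, 0.08], [0, 0, 0.12], [0, 0, 0.16], [0, 0, 0.185]], twist=[0, 0, 0, 0, 0])

```text
time: 40.15
eef_pos: [0.3932, -0.0402, 0.1913]
orientation: [-179.9, -0.1, 109.6]
wrist_force: [1.0, -0.0, -0.1]
finger_gap: -0.0
grasp_force: 0.0
```

>>> arm_command(claw=[0, 0, 0, 0, 0], dp=[[-0.008, 0, 0], [-0.016, 0, 0], [-0.024, 0, 0], [-0.03, 0, 0], [-0.036, 0, 0]], twist=[0, 0, 0, 0, 0])

```text
time: 40.65
eef_pos: [0.4064, -0.0749, 0.1941]
orientation: [179.9, 0.1, 109.7]
wrist_force: [0.0, -0.2, -0.2]
finger_gap: 0.0001
grasp_force: 0.0
```

>>> arm_command(claw=[0, 0, 0, 0, 0], dp=[[-0.007, 0, 0], [-0.015, 0, 0], [-0.023, 0, 0], [-0.031, 0, 0], [-0.04, 0, 0]], twist=[0, 0, 0, 0, 0])

```text
time: 41.15
eef_pos: [0.4196, -0.1124, 0.1932]
orientation: [-180.0, -0.0, 109.7]
wrist_force: [-0.9, 1.7, 2.1]
finger_gap: 0.0004
grasp_force: 1.0
```

>>> arm_command(claw=[0, 0, 0, 0, 0], dp=[[-0.008, 0, 0], [-0.016, 0, 0], [-0.024, 0, 0], [-0.032, 0, 0], [-0.04, 0, 0]], twist=[0, 0, 0, 0, 0])

```text
time: 41.65
eef_pos: [0.4332, -0.15, 0.1932]
orientation: [-180.0, -0.0, 109.7]
wrist_force: [-0.9, 1.5, 1.8]
finger_gap: -0.0002
grasp_force: 1.0
```

>>> arm_command(claw=[0, 0, 0, 0, 0], dp=[[-0.006, 0, 0], [-0.011, 0, 0], [-0.015, 0, 0], [-0.018, 0, 0], [-0.021, 0, 0]], twist=[0, 0, 0, 0, 0])

```text
time: 42.15
eef_pos: [0.4401, -0.1693, 0.1932]
orientation: [-180.0, -0.0, 109.8]
wrist_force: [-1.4, 0.7, 0.9]
finger_gap: 0.0003
grasp_force: 0.8
```

>>> arm_command(claw=[0, 0, 0, 0, 0], dp=[[-0.0015, 0, 0], [-0.003, 0, 0], [-0.0045, 0, 0], [-0.006, 0, 0], [-0.007, 0, 0]], twist=[0, 0, 0, 0, 0])

```text
time: 42.65
eef_pos: [0.4425, -0.1758, 0.1932]
orientation: [-180.0, -0.0, 109.7]
wrist_force: [-1.2, 1.6, -0.5]
finger_gap: 0.0004
grasp_force: 0.8
```

>>> arm_command(claw=[0, 0, 0, 0, 0], dp=[[-0.001, 0, 0], [-0.002, 0, 0], [-0.003, 0, 0], [-0.003, 0, 0], [-0.003, 0, 0]], twist=[0, 0, 0, 0, 0])

```text
time: 43.15
eef_pos: [0.4436, -0.1787, 0.1933]
orientation: [180.0, 0.0, 109.8]
wrist_force: [-0.0, -0.5, 0.1]
finger_gap: -0.0002
grasp_force: 0.3
```

>>> arm_command(claw=[0, 0, 0, 0, 0], dp=[[-0.001, 0, 0], [-0.002, 0, 0], [-0.003, 0, 0], [-0.004, 0, 0], [-0.004, 0, 0]], twist=[0, 0, 0, 0, 0])

```text
time: 43.65
eef_pos: [0.4449, -0.1826, 0.1932]
orientation: [180.0, 0.0, 109.7]
wrist_force: [-1.5, 0.4, 0.3]
finger_gap: 0.0001
grasp_force: 0.0
```

>>> arm_command(claw=[0, 0, 0, 0, 0], dp=[[-0.001, 0, 0], [-0.002, 0, 0], [-0.003, 0, 0], [-0.004, 0, 0], [-0.005, 0, 0]], twist=[0, 0, 0, 0, 0])

```text
time: 44.15
eef_pos: [0.4458, -0.1848, 0.193]
orientation: [-179.9, -0.4, 109.7]
wrist_force: [0.0, 34.1, 15.1]
finger_gap: -0.0002
grasp_force: 16.0
```

The tray is against its stop. I back off, rise and look for the dish.

>>> arm_command(claw=[0, 0, 0, 0, 0], dp=[[0.006, 0, 0], [0.015, 0, 0], [0.03, 0, 0], [0.04, 0, 0], [0.04, 0, 0]], twist=[0, 0, 0, 0, 0])

```text
time: 44.65
eef_pos: [0.4324, -0.1482, 0.1931]
orientation: [-180.0, -0.0, 109.8]
wrist_force: [-0.1, -0.1, -0.0]
finger_gap: 0.0001
grasp_force: 0.0
```

>>> arm_command(claw=[0, 0, 0, 0, 0], dp=[[0, 0, -0.04], [0, 0, -0.09], [0, 0, -0.14], [0, 0, -0.19], [0, 0, -0.22]], twist=[0, 0, 0, 0, 0])

```text
time: 45.15
eef_pos: [0.433, -0.1495, 0.4171]
orientation: [179.8, 0.2, 109.7]
wrist_force: [-0.2, -0.4, -0.8]
finger_gap: 0.0001
grasp_force: 0.0
```

```bash
python3 - <<'E'
from h import *
print(bot.read_state()['eef_pos'])
go([.60,-.28,.41],109.7)
E
```

```text
[ 0.43298929 -0.14952059  0.41712812]
at [ 0.433  -0.1495  0.4171] [179.81   0.2  109.75] dp -0.1792 0.1131 0.0071 twist 0.05 t 45.1
```

>>> arm_command(claw=[0, 0, 0, 0, 0], dp=[[-0.04, 0.022, 0], [-0.08, 0.045, 0], [-0.12, 0.068, 0], [-0.165, 0.09, 0], [-0.21, 0.113, 0]], twist=[0, 0, 0, 0, 0])

```text
time: 45.65
eef_pos: [0.611, -0.31, 0.4131]
orientation: [180.0, 0.0, 109.8]
wrist_force: [0.0, -1.0, 0.8]
finger_gap: -0.0001
grasp_force: 0.0
```

>>> arm_command(claw=[0, 0, 0], dp=[[0, 0, 0], [0, 0, 0], [0, 0, 0]], twist=[0, 0, 0])

```text
time: 45.95
eef_pos: [0.6093, -0.3078, 0.4133]
orientation: [-180.0, -0.0, 109.8]
wrist_force: [-0.7, 0.5, 0.4]
finger_gap: 0.0004
grasp_force: 0.0
```

```bash
python3 - <<'E'
from h import *
c=cam('wrist'); np.save('cw.npy',c); a=bot.capture('wrist'); cv2.imwrite('pics/w15.png',a)
E
```

```text
(no output)
```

View pics/w15.png

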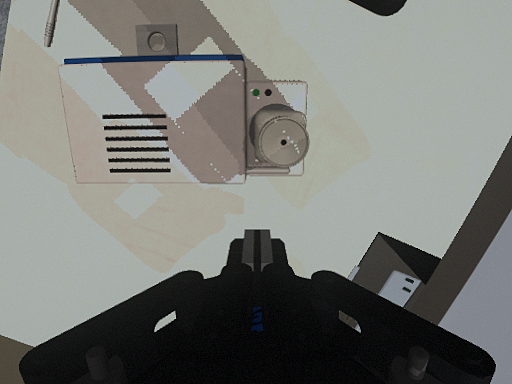

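The tray is shut with its panel flush. The dish centre is at (283,142) and the hole at (157,41).

```bash
python3 - <<'E'
from h import *
c=np.load('cw.npy',allow_pickle=True).item()
d=onz(c,283,142,.138); print('dish',d,'hole',onz(c,157,41,.033))
go([(d[0]+.612)/2,(d[1]-.256)/2,.33],109.7)
E
```

```text
dish [ 0.61468466 -0.25875025  0.138     ] hole [ 0.45527804 -0.20925025  0.033     ]
at [ 0.6093 -0.3077  0.4137] [180.     0.   109.77] dp 0.046 0.0209 0.0837 twist 0.07 t 46.0
```

>>> arm_command(claw=[0, 0, 0, 0, 0], dp=[[0.023, 0.01, 0], [0.046, 0.021, 0], [0.046, 0.021, 0.03], [0.046, 0.021, 0.06], [0.046, 0.021, 0.082]], twist=[0, 0, 0, 0, 0])

```text
time: 46.5
eef_pos: [0.6132, -0.2569, 0.3306]
orientation: [-180.0, -0.0, 109.8]
wrist_force: [-0.5, -0.0, -0.3]
finger_gap: 0.0003
grasp_force: 0.0
```

>>> arm_command(claw=[0, 0, 0, 0, 0], dp=[[0, 0, 0.004], [0, 0, 0.008], [0, 0, 0.012], [0, 0, 0.014], [0, 0, 0.014]], twist=[0, 0, 0, 0, 0])

```text
time: 47.0
eef_pos: [0.6141, -0.2581, 0.3177]
orientation: [180.0, 0.0, 109.7]
wrist_force: [-0.6, 0.6, -0.7]
finger_gap: -0.0003
grasp_force: 0.0
```

>>> arm_command(claw=[0, 0, 0, 0, 0], dp=[[0, 0, 0.001], [0, 0, 0.002], [0, 0, 0.003], [0, 0, 0.004], [0, 0, 0.004]], twist=[0, 0, 0, 0, 0])

```text
time: 47.5
eef_pos: [0.614, -0.2581, 0.313]
orientation: [-180.0, -0.0, 109.7]
wrist_force: [-0.1, 0.6, 0.6]
finger_gap: 0.0003
grasp_force: 0.0
```

>>> arm_command(claw=[0, 0, 0, 0, 0], dp=[[0, 0, 0.001], [0, 0, 0.002], [0, 0, 0.003], [0, 0, 0.004], [0, 0, 0.004]], twist=[0, 0, 0, 0, 0])

```text
time: 48.0
eef_pos: [0.6141, -0.2581, 0.3092]
orientation: [180.0, 0.0, 109.7]
wrist_force: [-0.0, 0.3, 2.3]
finger_gap: -0.0002
grasp_force: 0.8
```

>>> arm_command(claw=[0, 0, 0, 0, 0], dp=[[0, 0, 0.001], [0, 0, 0.002], [0, 0, 0.002], [0, 0, 0.002], [0, 0, 0.002]], twist=[0, 0, 0, 0, 0])

```text
time: 48.5
eef_pos: [0.6141, -0.2581, 0.3074]
orientation: [180.0, 0.0, 109.7]
wrist_force: [-1.5, 0.2, 5.2]
finger_gap: -0.0003
grasp_force: 2.5
```

>>> arm_command(claw=[0, 0, 0, 0, 0], dp=[[0, 0, 0.001], [0, 0, 0.002], [0, 0, 0.003], [0, 0, 0.003], [0, 0, 0.003]], twist=[0, 0, 0, 0, 0])

```text
time: 49.0
eef_pos: [0.6141, -0.2581, 0.3052]
orientation: [180.0, 0.0, 109.8]
wrist_force: [-4.2, 2.1, 10.8]
finger_gap: 0.0
grasp_force: 5.7
```

>>> arm_command(claw=[0, 0, 0, 0], dp=[[0, 0, 0.0007], [0, 0, 0.0014], [0, 0, 0.0014], [0, 0, 0.0014]], twist=[0, 0, 0, 0])

```text
time: 49.4
eef_pos: [0.6141, -0.2581, 0.305]
orientation: [180.0, 0.0, 109.8]
wrist_force: [-8.1, 3.6, 21.9]
finger_gap: 0.0001
grasp_force: 10.8
```

The dish is at its bottom stop (22 N, no further travel). I let it spring back, clear off and check the bench.

>>> arm_command(claw=[0, 0, 0, 0, 0], dp=[[0, 0, -0.003], [0, 0, -0.008], [0, 0, -0.03], [0, 0, -0.07], [0, 0, -0.11]], twist=[0, 0, 0, 0, 0])

```text
time: 49.9
eef_pos: [0.614, -0.258, 0.4132]
orientation: [-179.9, -0.1, 109.7]
wrist_force: [0.7, 0.5, -0.7]
finger_gap: 0.0001
grasp_force: 0.0
```

>>> arm_command(claw=[0, 0, 0, 0, 0], dp=[[0.01, -0.04, 0], [0.02, -0.08, 0], [0.03, -0.12, 0], [0.05, -0.16, 0], [0.07, -0.2, 0]], twist=[0, 0, 0, 0, 0])

```text
time: 50.4
eef_pos: [0.4004, -0.2595, 0.4124]
orientation: [-180.0, -0.0, 109.7]
wrist_force: [0.0, -0.7, 0.9]
finger_gap: 0.0002
grasp_force: 0.0
```

>>> arm_command(claw=[0, 0, 0], dp=[[0, 0, 0], [0, 0, 0], [0, 0, 0]], twist=[0, 0, 0])

```text
time: 50.7
eef_pos: [0.4029, -0.26, 0.4129]
orientation: [180.0, 0.0, 109.8]
wrist_force: [0.0, 0.4, -0.4]
finger_gap: -0.0003
grasp_force: 0.0
```

```bash
python3 - <<'E'
from h import *
t=bot.capture('top'); s=bot.capture('side')
A=cv2.resize(t[145:265,160:400],(800,400),interpolation=cv2.INTER_CUBIC)
B=cv2.resize(s[120:300,190:360],(189,200)); C=cv2.resize(cv2.imread('pics/side0.png')[120:300,190:360],(189,200)); W=cv2.resize(bot.capture('wrist'),(267,200))
R=np.zeros((600,800,3),np.uint8); R[:400]=A; R[400:,:189]=B; R[400:,200:389]=C; R[400:,400:667]=W
cv2.imwrite('pics/final.png',R); print(bot.read_state()['time'])
E
```

```text
50.85
```

View pics/final.png

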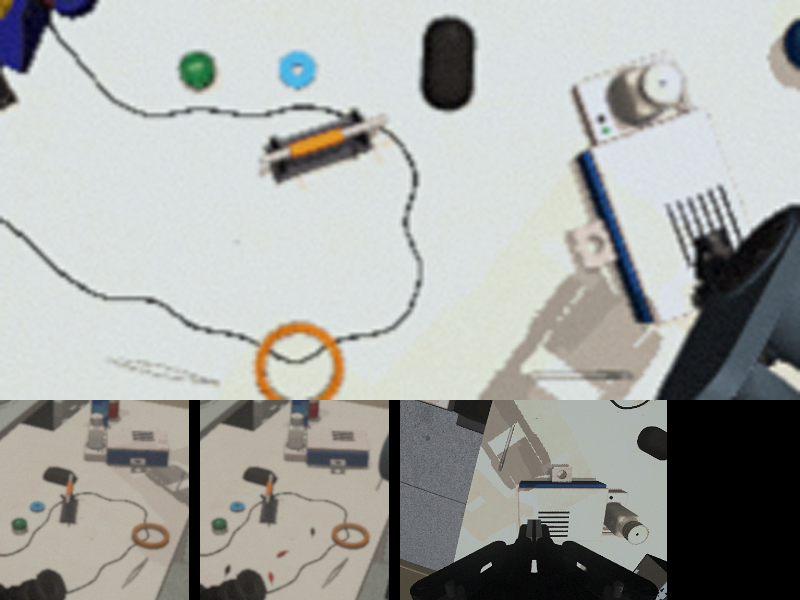

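The final views show the hook hanging in its stand at (315,143), the tray shut, the dish up, no probes on the bench, and the other things where they were. I hand it in.

```bash
python3 -c "
from rig import bot
print(bot.job_done())"
```

```text
the job is handed in; nothing more can be done
None
```

The job is handed in, though no verdict came back: all four probes found on the bench are in the shut tray, the dish was pressed to its stop and released, the hook hangs in its stand, and nothing else was moved.

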